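# Fetch the squat pot from behind the tall jars at the bread stall

## Robot

A 6-joint arm with a two-finger parallel gripper is mounted at the origin on the work surface. World frame = base frame: x ahead of the robot, y to its left, z up, the work surface at z = 0. Lengths are in m, angles in degrees, forces in N, time in s.
With the tool pointing down it reaches from about 0.35 to 0.925 m from the base axis. Payload 6.4 kg.
Tool frame: the origin (TCP) lies on the centre line of the jaws, within the pads' length; the fingertips stand 14 mm ahead of it and the grasp point (between the pads) lies 5 mm behind it (ctrl.nose_length is the distance from the TCP to the fingertips, in m); z points along the fingers, y is the direction in which the jaws open and shut (so a half turn about z gives the same grasp; the last joint's range is limited). The gripper opens to 94 mm and grips with 3 to 60 N. Pads are 16 mm wide; open, the fingers measure 119 mm over their backs; the gripper's body (75 mm by 177 mm) begins 78 mm behind the grasp point.
Start: joints at [-84.632, 14.043, 89.255, -0, 76.702, -9.975], TCP at [0.172, -0.627, 0.219] pointing down, gripper open.
Joint ranges: [-179.41, 179.41], [-58.25, 129.5], [7.25, 145.43], [-54.29, 234.29], [11.92, 165.04], [-157.13, 157.13]. Speed limits (degrees/s): [147.25, 147.25, 180, 180, 180, 180].

## Interface

Orientations are given as [roll, pitch, yaw] about the fixed x, y, z axes, in that order (R = Rz(yaw) Ry(pitch) Rx(roll)).
In Python, from rig import ctrl, capture, calibration gives the robot as it stands.
- The arm moves only by the tool step_arm, never from a script. Its argument "increments" is a list of rows, each an object of numbers: "dx", "dy", "dz": the shift along the world's x, y, z scaled (see below); "ax", "ay", "az": the turn, a rotation vector about the world's x, y, z scaled (see below). A call has 1 to 8 rows; each row is the pose to reach, as a shift and turn from the pose commanded when the call began, turning the shorter way round; what a row does not reach only later rows make up. The controller multiplies each number of a shift by 100 mm and each number of a turn by 2 pi rad. A row lasts 1/10 s, in which the tool goes at most 50 mm and 8.59 degrees, less where a joint would pass 70% of its speed; a pose out of reach is approached as far as the arm can. A call with a number of a shift or a turn outside -1 to 1 is refused whole. A call with a gripper value outside its range is refused whole. "fingers" is the closure, from -1 (fully open) to 1 (shut), so that 0 is half open, set as the call begins (left out, the last holds). The fingers move at their own pace and stop on an object; "force" is the grip in N (left out, the last holds). Time passes only in rows, so rows that repeat a pose let the fingers close. It gives the time, the measured TCP pose, the force and the opening at its end, in the units of the state.
- ctrl.get_state(): the state, without advancing time (a new reading comes with each control period).
- capture(name): name is "side" or "top"; returns the picture (420x560x3 uint8, red, green, blue); there is no depth.
- calibration(name): a dict with "vertical_fov" (degrees; the focal length in pixels is half the picture's height over the tangent of half this angle, whatever the lens; pixels are square), "cx", "cy" (the principal point, pixels), "R" (3x3) and "t" (3): a world point X has camera coordinates R X + t. Camera axes: x right, y down, z forward; pixel columns grow to the right and rows downward; lengths in m; the calibration is good to about 2 mm. A picture is of the moment at which its call begins. calibration takes no time and is no camera call.
- ctrl.hand_in(): hands the job in, once; it reports no verdict.
The state is a dict: "clock": time; "q": joint angles; "qvel": joint speeds; "joint_efforts": joint torques, N m; "tool_pos": TCP position; "ee_rot": TCP orientation; "contact_force": force on the tool from outside, world axes, zero at the start; "ft_torque": the same for the moment, N m; "opening": finger opening in m.
Only numpy, scipy, OpenCV 4.12 (cv2) and the standard library are available. Lean on these libraries where they do the work, as an engineer would, in place of code of your own. Each camera call takes 0.05 s, during which the arm holds its last target. There are 200 camera calls.

## Task

A customer wants the squat blue-lidded pot that stands at the back of the wooden display box, hemmed in by three tall jars. Move the three jars over to the wooden bread board, then set the pot upright in the free part of the orange tray without touching her two rolls, and only then put each jar back on the spot where it stood. Set everything down gently, let nothing fall over, and leave the rolls and the sugar shaker where they are.

Things in the scene. Friction and masses are not known exactly. Their poses are not given: they have to be found in the camera images.
- rack: Fixed light wood display box, open on top, 190 (its x) x 220 mm (its y), inside 170 x 210. Origin: centre of underside. Floor top 10 mm above the counter. Wall heights above the counter: back (+x) 65 with 70 mm corner posts, front (-x) 22, sides 35. The pot stands near x +35, y 0; one jar each near (35, 68), (35, -68), (-35, 0) mm; which jar is where varies.
- board: Fixed bread board of medium brown wood with dark end strips, 150 mm (its x) by 270 mm (its y), 18 mm thick: the side area for the three jars, room for them in one row along y. Origin: centre of its underside.
- tray: Fixed round orange plastic tray. Origin: centre of its underside. Floor 5 mm thick, flat out to 125 mm from the centre; upright wall and rolled rim up to 35 mm above the counter, 291 mm across the rim. The two rolls lie side by side in its half towards its own -x; the half towards +x is free.
- jar_red: Loose straight round glass jar of strawberry jam (dark red, white paper band) with a red screw lid: 59 mm across the lid, 58 mm across the glass, 125 mm tall, the lid its top 20 mm, about 0.45 kg. Stands in the display box at the start; that spot is its own place. Origin: centre of its underside; z points up.
- jar_yellow: Loose straight round glass jar of honey (amber, white paper band) with a yellow screw lid: 59 mm across the lid, 58 mm across the glass, 125 mm tall, the lid its top 20 mm, about 0.45 kg. Stands in the display box at the start; that spot is its own place. Origin: centre of its underside; z points up.
- jar_black: Loose straight round glass jar of caramel spread (dark brown, white paper band) with a black screw lid: 59 mm across the lid, 58 mm across the glass, 125 mm tall, the lid its top 20 mm, about 0.45 kg. Stands in the display box at the start; that spot is its own place. Origin: centre of its underside; z points up.
- pot: Loose squat white round pot with a blue lid: 59 mm across the lid, 58 mm across the body, only 56 mm tall, the lid its top 18 mm, about 0.2 kg. The tall jars stand about 9 mm from it on three sides. Origin: centre of its underside; z points up.
- roll_a: Loose golden bread roll, 64 mm wide (x), 110 mm long (y), 50 mm high, the one nearer the tray's rim (about 88 mm towards the tray's -x). Bystander. Origin: centre of its underside.
- roll_b: Loose golden bread roll like the other, the one nearer the tray's middle (about 18 mm towards the tray's -x). Bystander. Origin: centre of its underside.
- shaker: Loose upright steel sugar shaker, 44 mm across, 80 mm tall, standing on the counter beyond the work. Bystander. Origin: centre of the underside.
There are look-alikes about, which are no part of the job. What is meant by the pot is not purple or yellow, and is the smaller of those in its own colour.

How it is judged (in metres and radians):
On the way, in this order (a step that is already met when the one before it is completed fails the run):
1. all three tall jars stand upright and released on the bread board (x of jar_red in the frame of board between -0.05 and 0.05 m and y of jar_red in the frame of board between -0.115 and 0.115 m and z of jar_red in the frame of board between 0.012 and 0.024 m and angle between each of jar_red, jar_yellow, jar_black's own z axis and vertical below 0.1 rad and contact force between each of jar_red, jar_yellow, jar_black and the fingers below 0.2 N and x of jar_yellow in the frame of board between -0.05 and 0.05 m and y of jar_yellow in the frame of board between -0.115 and 0.115 m and z of jar_yellow in the frame of board between 0.012 and 0.024 m and x of jar_black in the frame of board between -0.05 and 0.05 m and y of jar_black in the frame of board between -0.115 and 0.115 m and z of jar_black in the frame of board between 0.012 and 0.024 m), for 0.2 s.
2. the squat pot stands upright and released in the orange tray, clear of the rolls, while the three jars still stand on the board (all of step 1 and horizontal distance between pot and tray below 0.1 m and z of pot in the frame of tray between 0 and 0.011 m and angle between pot's own z axis and vertical below 0.1 rad and contact force between pot and the fingers below 0.2 N and contact force between pot and roll_a below 0.1 N and contact force between pot and roll_b below 0.1 N), for 0.2 s.
At the end, for the whole second after the job is handed in: The pot stands upright on the orange tray's floor, centre within 100 mm of the tray's, touching no roll; each jar stands upright within 15 mm of where it began; rolls within 20 mm and shaker within 30 mm of where they were; all released and at rest (horizontal distance between pot and tray below 0.1 m and z of pot in the frame of tray between 0 and 0.011 m and angle between each of pot, jar_red, jar_yellow, jar_black's own z axis and vertical below 0.1 rad and contact force between pot and the fingers below 0.2 N and contact force between pot and roll_a below 0.1 N and contact force between pot and roll_b below 0.1 N and linear speed of each of pot, jar_red, jar_yellow, jar_black below 0.03 m/s and distance of each of jar_red, jar_yellow, jar_black from where it was at the start of the episode below 0.015 m and distance of each of roll_a, roll_b from where it was at the start of the episode below 0.02 m and distance of shaker from where it was at the start of the episode below 0.03 m).
It fails at once if a jar or the pot falls over (angle between any of jar_red, jar_yellow, jar_black, pot's own z axis and vertical above 0.6 rad).
It fails at once if a glass jar is dropped or banged down on the display box or the board (over 60 N) (contact force between any of jar_red, jar_yellow, jar_black and rack above 60 N or contact force between any of jar_red, jar_yellow, jar_black and board above 60 N).
It fails at once if the pot is dropped or banged down into the orange tray (over 40 N) (contact force between pot and tray above 40 N).
It fails at once if a bread roll is shoved more than 20 mm (distance of any of roll_a, roll_b from where it was at the start of the episode above 0.02 m).
It fails at once if the sugar shaker is shoved more than 30 mm (distance of shaker from where it was at the start of the episode above 0.03 m).
It also fails if it takes over 147 s, if anything falls off the work surface, if the arm or the gripper's body presses on something with over 40 N, if the wrist force passes 120 N, or if a joint passes its speed limit or range.

## Working session

There is one attempt and no reset: what is moved stays moved. The work goes in short steps, Python scripts to look and compute and a tool call to move; the robot and the scene stay as the last step left them, time stands still between calls to the robot, and variables do not carry over. Pictures are saved under pics/ and viewed, about 12 in all and at most 16, crops included, and the job is handed in when it is done.

Besides the shell and the picture viewer there is one more tool, called after "Emit:" as a command line: name --argument value ..., lists and objects as JSON in quotes. step_arm: Moves the arm, as the interface text tells. Its arguments: {"type":"object","properties":{"increments":{"type":"array","items":{"type":"object","properties":{"dx":{"type":"number"},"dy":{"type":"number"},"dz":{"type":"number"},"ax":{"type":"number"},"ay":{"type":"number"},"az":{"type":"number"}}}},"fingers":{"type":"number"},"force":{"type":"number"}},"required":["increments"]}

```bash
mkdir -p pics; ls
cat > h.py <<'E'
import numpy as np, cv2
from rig import ctrl, capture, calibration
def save(n,f,crop=None,s=1):
    im=capture(n)
    cv2.imwrite('pics/raw_'+f+'.png',im[:,:,::-1])
    o=im[:,:,::-1]
    if crop: o=o[crop[1]:crop[3],crop[0]:crop[2]]
    cv2.imwrite('pics/'+f+'.png',cv2.resize(o,None,fx=s,fy=s,interpolation=cv2.INTER_CUBIC)); return im
def K(n):
    c=calibration(n); f=210/np.tan(np.radians(c['vertical_fov'])/2); return c,f
def ray(n,u,v,z):
    c,f=K(n); R=np.array(c['R']);t=np.array(c['t'])
    d=R.T@np.array([(u-c['cx'])/f,(v-c['cy'])/f,1]); o=-R.T@t
    return o+d*(z-o[2])/d[2]
def proj(n,X):
    c,f=K(n); p=np.array(c['R'])@np.array(X)+np.array(c['t']); return p[:2]/p[2]*f+[c['cx'],c['cy']]
E
python3 - <<'E'
from h import *
save('top','top0',s=1.4);save('side','side0',s=1.4)
for n in('top','side'):print(calibration(n))
print(ctrl.get_state())
E
```

```text
pics
{'vertical_fov': 57.82087743913678, 'cx': 280.24378561163707, 'cy': 212.33759731666134, 'R': array([[-0.03018306, -0.9993127 ,  0.0215202 ],
       [-0.99598323,  0.02825276, -0.08496582],
       [ 0.08429942, -0.02399828, -0.99615144]]), 't': array([0.06563223, 0.58427851, 0.98974458])}
{'vertical_fov': 48.28617805915208, 'cx': 280.34231194750964, 'cy': 204.14890483546313, 'R': array([[-0.90503347, -0.42470963,  0.02315502],
       [-0.28330932,  0.56132282, -0.77759406],
       [ 0.31725424, -0.71030868, -0.62834014]]), 't': array([0.5539884 , 0.16902958, 1.2796505 ])}
{'clock': 0.1, 'q': array([-8.46321420e+01,  1.40794880e+01,  8.93150988e+01, -5.74122822e-04,
        7.67018812e+01, -9.97385839e+00]), 'qvel': array([-0.00444633, -0.06259519, -0.09889833, -0.03084466,  0.06657808,
       -0.00382137]), 'joint_efforts': array([-3.86904333e-05, -4.16915309e+01, -3.15525091e+01,  6.87460438e-02,
        3.09939589e-02, -5.44616239e-05]), 'tool_pos': array([ 0.1719444 , -0.62632898,  0.21848909]), 'ee_rot': array([-1.79904893e+02, -1.61580756e-02,  1.53418355e+01]), 'contact_force': array([ 0.11640995, -0.02748827, -0.13974982]), 'ft_torque': array([3.31886168e-05, 1.96382698e-02, 9.37999428e-03]), 'opening': 0.09417910880529407}
```

View pics/top0.png

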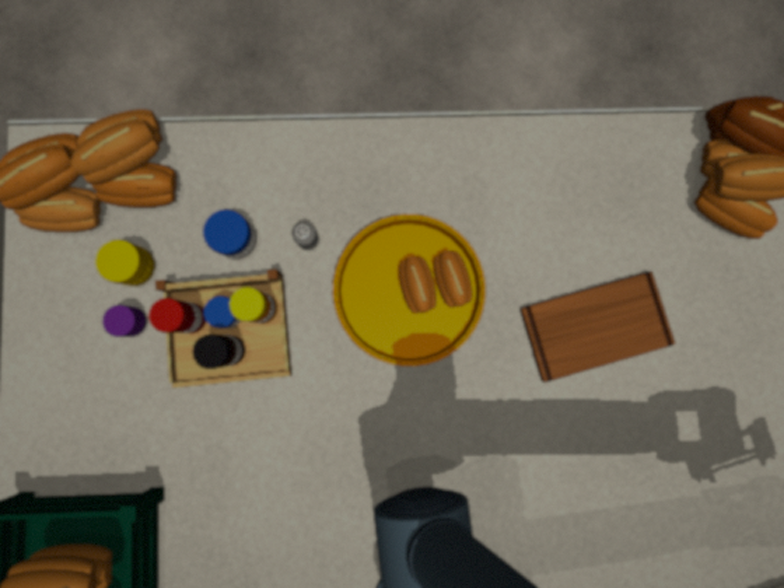

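View pics/side0.png

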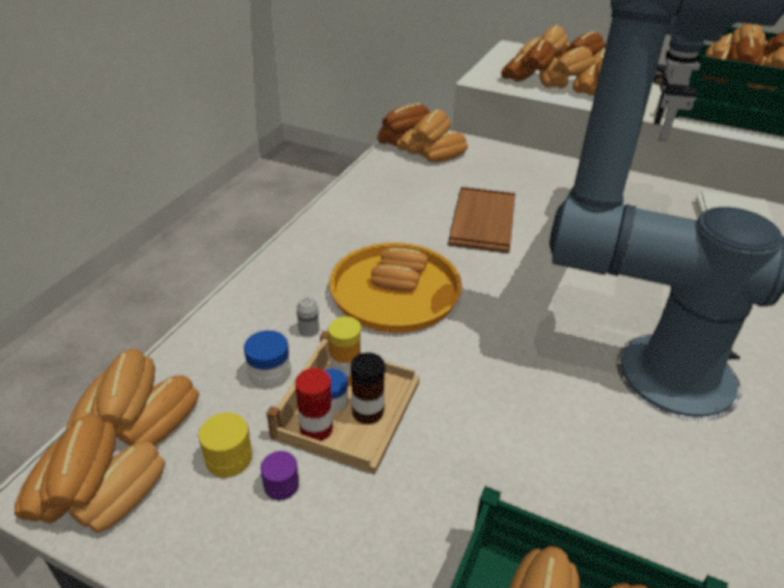

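Views: small blue lid in the box at top px (158,222). Could be mistaken for it: big blue pot (162,166), yellow pot (87,187), purple pot (89,229). The choice is the small blue one in the box. The jars are red (122,225), yellow (177,217) and black (153,251). Next comes a close crop and the measurements.

Run:
```python
from h import *
im=cv2.imread('pics/raw_top0.png')
o=cv2.resize(im[150:285,60:215],None,fx=5,fy=4.4,interpolation=cv2.INTER_CUBIC)
o=cv2.resize(im[150:285,60:215],None,fx=4.4,fy=4.4,interpolation=cv2.INTER_CUBIC)
cv2.imwrite('pics/c0.png',o)
h=cv2.cvtColor(im,cv2.COLOR_BGR2HSV)
R={'red':[(0,150,80),(6,255,255)],'red2':[(174,150,80),(180,255,255)],'yellow':[(24,150,60),(34,255,255)],'blue':[(105,120,60),(125,255,255)],'black':[(0,0,0),(180,255,40)]}
for k,(a,b) in R.items():
    m=cv2.inRange(h,a,b)
    n,l,s,c=cv2.connectedComponentsWithStats(m)
    for i in range(1,n):
        if s[i,4]>60 and s[i,0]<345 and s[i,1]<320: print(k,s[i],c[i])
# board, tray
m=cv2.inRange(h,(3,90,60),(14,255,255)); 
n,l,s,c=cv2.connectedComponentsWithStats(m)
for i in range(1,n):
    if s[i,4]>300: 
        cs,_=cv2.findContours((l==i).astype(np.uint8),0,2); print('brown',s[i],c[i],cv2.minAreaRect(max(cs,key=cv2.contourArea)))
m=cv2.inRange(h,(10,150,90),(30,255,255)); m=cv2.morphologyEx(m,cv2.MORPH_CLOSE,np.ones((5,5)))
cs,_=cv2.findContours(m,0,2)
for q in cs:
    if cv2.contourArea(q)>3000: print('tray',cv2.boundingRect(q),cv2.fitEllipse(cv2.convexHull(q)))
for u,v in [(375,217),(380,231),(376,220),(466,195),(481,245)]: print(u,v,h[v,u])
```

```text
red [107 213  24  24 460] [118.81521739 224.69347826]
yellow [ 244  161   96   92 4527] [282.30373316 206.33046167]
yellow [ 69 172  41  31 951] [ 87.68033649 187.28811777]
yellow [165 204  25  26 520] [176.58461538 216.56153846]
blue [146 150  32  32 784] [161.57397959 165.3380102 ]
blue [145 212  23  22 342] [155.5380117  222.84210526]
black [139 240  30  22 544] [153.30147059 250.20036765]
brown [ 517   69   43   44 1194] [540.94137353  89.40619765] ((538.0, 90.5), (43.0, 42.0), 90.0)
brown [ 372  195  110   77 5269] [425.9039666  232.93547163] ((426.51727294921875, 232.55947875976562), (55.51420593261719, 98.82272338867188), 73.81079864501953)
tray (373, 197, 104, 74) ((421.7339172363281, 233.923828125), (60.49761199951172, 148.6575469970703), 75.43089294433594)
tray (238, 153, 108, 108) ((291.716064453125, 206.659912109375), (107.5655288696289, 108.48716735839844), 129.1416778564453)
tray (0, 79, 124, 86) ((65.60594940185547, 122.20085144042969), (80.80422973632812, 140.67803955078125), 75.82002258300781)
375 217 [ 20  35 109]
380 231 [ 10 161  57]
376 220 [ 12 162  63]
466 195 [ 17  61 122]
481 245 [ 14  84 118]
```

View pics/c0.png

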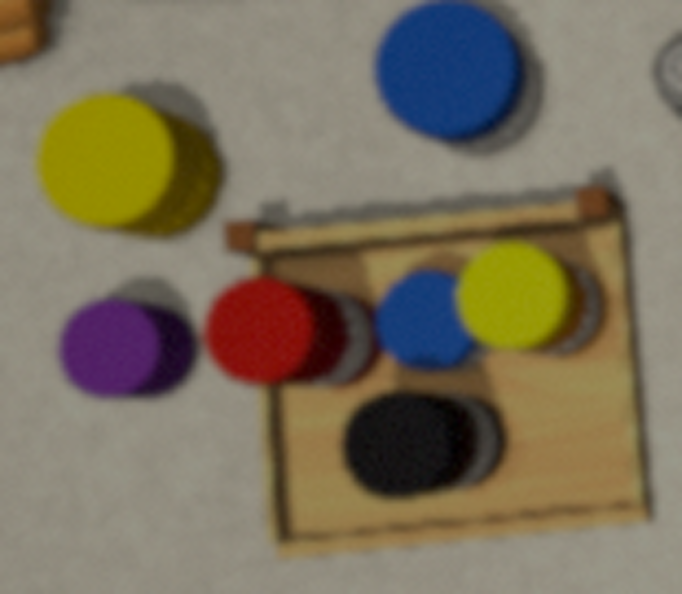

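Run:
```python
from h import *
P=lambda x,y:(60+(x+.5)/4.4-.5,150+(y+.5)/4.4-.5)
np.set_printoptions(precision=4,suppress=True)
for k,x,y,z in [('red',260,330,.125),('yellow',513,296,.125),('black',401,443,.125),('pot',430,320,.056),('purple',112,347,.06),('bigyellow',107,161,.1),('bigblue',449,69,.06),('postL',240,236,.07),('postR',594,203,.07),('frontL',280,548,.022),('frontR',647,516,.022)]:
    print(k,ray('top',*P(x,y),z))
print('tray',ray('top',291.7,206.7,.035), 'r',107.5/2)
for x,y in [(244,160),(338,161)]:pass
for x,y in [(521,308),(651,271),(673,343),(545,381)]: print('board',ray('top',x/1.4,y/1.4,.018))
for x,y in [(418,283),(452,278),(416,254),(421,310)]: print('roll',ray('top',x/1.4,y/1.4,.04))
print('shaker',ray('top',304/1.4,233/1.4,.08))
# side-view checks
im=cv2.imread('pics/raw_side0.png');h=cv2.cvtColor(im,cv2.COLOR_BGR2HSV)
for k,x,y in [('red',314,380),('yellow',345,328),('black',368,363)]: print(k,'side',ray('side',x/1.4,y/1.4,.125))
print('purple side',ray('side',200,330,.055), 'bigy',ray('side',225/1.4,427/1.4,.07))
```

```text
red [0.5591 0.4349 0.125 ]
yellow [0.5736 0.2992 0.125 ]
black [0.4961 0.3596 0.125 ]
pot [0.5665 0.3645 0.056 ]
purple [0.5559 0.5452 0.06  ]
bigyellow [0.6575 0.5299 0.1   ]
bigblue [0.7134 0.3518 0.06  ]
postL [0.617  0.4685 0.07  ]
postR [0.6306 0.266  0.07  ]
frontL [0.4357 0.4634 0.022 ]
frontR [0.4478 0.2462 0.022 ]
tray [0.5991 0.018  0.035 ] r 53.75
board [ 0.5588 -0.1984  0.018 ]
board [ 0.6235 -0.4562  0.018 ]
board [ 0.4829 -0.4889  0.018 ]
board [ 0.4184 -0.2372  0.018 ]
roll [ 0.6102 -0.0002  0.04  ]
roll [ 0.6179 -0.0647  0.04  ]
roll [0.6654 0.0017 0.04  ]
roll [ 0.5592 -0.0041  0.04  ]
shaker [0.7026 0.2063 0.08  ]
red side [0.5566 0.4277 0.125 ]
yellow side [0.5709 0.2946 0.125 ]
black side [0.4949 0.3539 0.125 ]
purple side [0.5521 0.5473 0.055 ] bigy [0.6617 0.5377 0.07  ]
```

Run:
```python
from h import *
P=lambda x,y:(60+(x+.5)/4.4-.5,150+(y+.5)/4.4-.5)
np.set_printoptions(precision=4,suppress=True)
for k,x,y,z in [('red',260,330,.135),('yellow',513,296,.135),('black',401,443,.135),('pot',430,320,.066)]:
    print(k,ray('top',*P(x,y),z))
for k,x,y in [('red',314,380),('yellow',345,328),('black',368,363)]: print(k,'side',ray('side',x/1.4,y/1.4,.135))
```

```text
red [0.5584 0.4309 0.135 ]
yellow [0.5728 0.2967 0.135 ]
black [0.4962 0.3564 0.135 ]
pot [0.5658 0.3615 0.066 ]
red side [0.5514 0.4355 0.135 ]
yellow side [0.5655 0.3041 0.135 ]
black side [0.4905 0.3626 0.135 ]
```

Emit:
step_arm --increments '[{"dx":0.3,"dy":0.4,"dz":0.4,"az":0.02},{"dx":0.6,"dy":0.8,"dz":0.8,"az":0.045},{"dx":0.8,"dy":1,"dz":0.8,"az":0.068},{"dx":1,"dy":1,"dz":0.8,"az":0.09},{"dx":1,"dy":1,"dz":0.8,"az":0.112},{"dx":1,"dy":1,"dz":0.8,"az":0.118}]' --fingers -1 --force 20

```text
schema error: expected keys dx, dy, dz, ax, ay, az
```

Emit:
step_arm --increments '[{"dx":0.3,"dy":0.4,"az":0.02},{"dx":0.6,"dy":0.8,"az":0.045},{"dx":0.8,"dy":1,"az":0.068},{"dx":1,"dy":1,"az":0.09},{"dx":1,"dy":1,"az":0.112},{"dx":1,"dy":1,"az":0.117}]'

```text
schema error: expected keys dx, dy, dz, ax, ay, az
```

Emit:
step_arm --increments '[{"dx":0.3,"dy":0.4,"dz":0.3,"ax":0,"ay":0,"az":0.022},{"dx":0.6,"dy":0.8,"dz":0.5,"ax":0,"ay":0,"az":0.045},{"dx":0.9,"dy":1,"dz":0.5,"ax":0,"ay":0,"az":0.068},{"dx":1,"dy":1,"dz":0.5,"ax":0,"ay":0,"az":0.09},{"dx":1,"dy":1,"dz":0.5,"ax":0,"ay":0,"az":0.112},{"dx":1,"dy":1,"dz":0.5,"ax":0,"ay":0,"az":0.118}]' --fingers -1 --force 20

```text
clock: 0.7
tool_pos: [0.2726, -0.5261, 0.269]
ee_rot: [-180.0, -0.0, 58.1]
contact_force: [0.4, -0.4, -0.5]
opening: 0.0938
```

Emit:
step_arm --increments '[{"dx":0.3,"dy":0.4,"dz":0,"ax":0,"ay":0,"az":0.022},{"dx":0.6,"dy":0.8,"dz":0,"ax":0,"ay":0,"az":0.045},{"dx":0.9,"dy":1,"dz":0,"ax":0,"ay":0,"az":0.068},{"dx":1,"dy":1,"dz":0,"ax":0,"ay":0,"az":0.09},{"dx":1,"dy":1,"dz":0,"ax":0,"ay":0,"az":0.112},{"dx":1,"dy":1,"dz":0,"ax":0,"ay":0,"az":0.117}]'

```text
clock: 1.3
tool_pos: [0.3724, -0.4262, 0.2689]
ee_rot: [-180.0, -0.1, 100.2]
contact_force: [0.1, -0.3, -0.5]
opening: 0.0938
```

Emit:
step_arm --increments '[{"dx":0.5,"dy":0.5,"dz":0,"ax":0,"ay":0,"az":0},{"dx":1,"dy":1,"dz":0,"ax":0,"ay":0,"az":0},{"dx":1,"dy":1,"dz":0,"ax":0,"ay":0,"az":0}]'

```text
clock: 1.6
tool_pos: [0.4729, -0.3251, 0.269]
ee_rot: [-180.0, -0.0, 99.9]
contact_force: [0.8, -0.2, -0.3]
opening: 0.0939
```

Emit:
step_arm --increments '[{"dx":0.1,"dy":0.5,"dz":0,"ax":0,"ay":0,"az":0},{"dx":0.2,"dy":1,"dz":0,"ax":0,"ay":0,"az":0}]'

```text
clock: 1.8
tool_pos: [0.4919, -0.227, 0.2688]
ee_rot: [-180.0, -0.1, 99.9]
contact_force: [1.3, 0.1, 0.4]
opening: 0.0941
```

Emit:
step_arm --increments '[{"dx":0.1,"dy":0.5,"dz":0,"ax":0,"ay":0,"az":0},{"dx":0.2,"dy":1,"dz":0,"ax":0,"ay":0,"az":0}]'

```text
clock: 2.0
tool_pos: [0.5111, -0.1286, 0.2691]
ee_rot: [-180.0, -0.0, 99.9]
contact_force: [0.9, 0.1, -0.3]
opening: 0.0938
```

Emit:
step_arm --increments '[{"dx":0.1,"dy":0.5,"dz":0,"ax":0,"ay":0,"az":0},{"dx":0.2,"dy":1,"dz":0,"ax":0,"ay":0,"az":0}]'

```text
clock: 2.2
tool_pos: [0.5306, -0.0306, 0.2692]
ee_rot: [-180.0, -0.0, 99.9]
contact_force: [1.0, -0.9, 0.4]
opening: 0.0938
```

Emit:
step_arm --increments '[{"dx":0.1,"dy":0.5,"dz":0,"ax":0,"ay":0,"az":0},{"dx":0.2,"dy":1,"dz":0,"ax":0,"ay":0,"az":0}]'

```text
clock: 2.4
tool_pos: [0.5502, 0.0675, 0.2692]
ee_rot: [-180.0, 0.0, 99.9]
contact_force: [1.7, -0.1, 0.1]
opening: 0.0936
```

Emit:
step_arm --increments '[{"dx":0.1,"dy":0.5,"dz":0,"ax":0,"ay":0,"az":0},{"dx":0.2,"dy":1,"dz":0,"ax":0,"ay":0,"az":0}]'

```text
clock: 2.6
tool_pos: [0.5698, 0.1656, 0.2691]
ee_rot: [-180.0, 0.0, 100.0]
contact_force: [1.0, -0.0, -0.5]
opening: 0.0937
```

Emit:
step_arm --increments '[{"dx":0,"dy":0.5,"dz":0,"ax":0,"ay":0,"az":0},{"dx":0,"dy":1,"dz":0,"ax":0,"ay":0,"az":0}]'

```text
clock: 2.8
tool_pos: [0.5697, 0.2655, 0.2689]
ee_rot: [-180.0, 0.0, 99.9]
contact_force: [0.5, -0.6, 0.2]
opening: 0.0938
```

Emit:
step_arm --increments '[{"dx":0,"dy":0.23,"dz":-0.3,"ax":0,"ay":0,"az":0},{"dx":0,"dy":0.23,"dz":-0.6,"ax":0,"ay":0,"az":0},{"dx":0,"dy":0.23,"dz":-0.8,"ax":0,"ay":0,"az":0},{"dx":0,"dy":0.23,"dz":-0.8,"ax":0,"ay":0,"az":0}]'

```text
clock: 3.2
tool_pos: [0.5675, 0.286, 0.1849]
ee_rot: [-179.5, 0.1, 100.0]
contact_force: [-0.6, 0.6, -0.2]
opening: 0.0937
```

Run:
```python
from h import *
save('side','s1',(150,150,350,370),2.7)
```

```text
(no output)
```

View pics/s1.png

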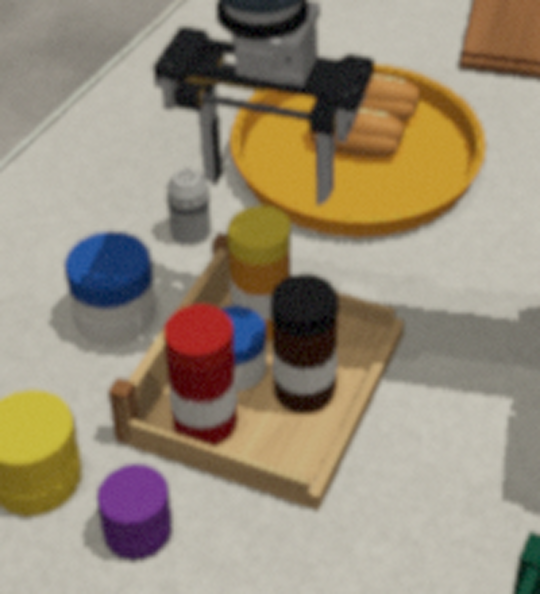

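Run:
```python
from h import *
np.set_printoptions(precision=4,suppress=True)
for k,x,y in [('red',200.5,325),('yellow',260,224),('black',305,295)]: print(k,'side',ray('side',150+x/2.7,150+y/2.7,.135))
p=ctrl.get_state()['tool_pos'];print(p)
for s in(-1,1): print((proj('side',p+np.array([.985*.052*s,.174*.052*s,-.014]))-150)*2.7)
```

```text
red side [0.5531 0.4327 0.135 ]
yellow side [0.5681 0.2999 0.135 ]
black side [0.4903 0.3624 0.135 ]
[0.5689 0.2862 0.1875]
[320.5876 194.0086]
[211.4113 172.5833]
```

Image: the fingers are above and around the yellow jar, lid top at crop (260,222), and the calibration agrees with the tool pose within about 2 px. Descending now.

Emit:
step_arm --increments '[{"dx":0,"dy":0.12,"dz":-0.3,"ax":0,"ay":0,"az":0},{"dx":0,"dy":0.12,"dz":-0.6,"ax":0,"ay":0,"az":0},{"dx":0,"dy":0.12,"dz":-0.93,"ax":0,"ay":0,"az":0},{"dx":0,"dy":0.12,"dz":-0.93,"ax":0,"ay":0,"az":0},{"dx":0,"dy":0.12,"dz":-0.93,"ax":0,"ay":0,"az":0}]'

```text
clock: 3.75
tool_pos: [0.571, 0.2985, 0.0981]
ee_rot: [179.9, -0.0, 99.9]
contact_force: [0.9, -0.6, 0.5]
opening: 0.0937
```

Emit:
step_arm --increments '[{"dx":0,"dy":0,"dz":0,"ax":0,"ay":0,"az":0},{"dx":0,"dy":0,"dz":0,"ax":0,"ay":0,"az":0},{"dx":0,"dy":0,"dz":0,"ax":0,"ay":0,"az":0},{"dx":0,"dy":0,"dz":0,"ax":0,"ay":0,"az":0},{"dx":0,"dy":0,"dz":0,"ax":0,"ay":0,"az":0},{"dx":0,"dy":0,"dz":0,"ax":0,"ay":0,"az":0},{"dx":0,"dy":0,"dz":0,"ax":0,"ay":0,"az":0},{"dx":0,"dy":0,"dz":0,"ax":0,"ay":0,"az":0}]' --fingers 1 --force 25

```text
clock: 4.55
tool_pos: [0.5705, 0.2986, 0.0969]
ee_rot: [179.9, -0.0, 99.9]
contact_force: [1.2, -0.4, 2.1]
opening: 0.0577
```

Emit:
step_arm --increments '[{"dx":0,"dy":0,"dz":0.1,"ax":0,"ay":0,"az":0},{"dx":0,"dy":0,"dz":0.4,"ax":0,"ay":0,"az":0},{"dx":0,"dy":0,"dz":0.7,"ax":0,"ay":0,"az":0},{"dx":0,"dy":0,"dz":1,"ax":0,"ay":0,"az":0}]' --force 40

```text
clock: 4.95
tool_pos: [0.5686, 0.298, 0.196]
ee_rot: [-179.8, 0.0, 99.9]
contact_force: [0.5, 0.1, -5.1]
opening: 0.0577
```

Emit:
step_arm --increments '[{"dx":0,"dy":-0.1,"dz":0.3,"ax":0,"ay":0,"az":0},{"dx":0,"dy":-0.3,"dz":0.5,"ax":0,"ay":0,"az":0},{"dx":0,"dy":-0.6,"dz":0.5,"ax":0,"ay":0,"az":0},{"dx":0,"dy":-1,"dz":0.5,"ax":0,"ay":0,"az":0}]'

```text
clock: 5.35
tool_pos: [0.5691, 0.1983, 0.2464]
ee_rot: [-179.9, -0.0, 100.1]
contact_force: [1.2, -0.9, -4.3]
opening: 0.0576
```

Emit:
step_arm --increments '[{"dx":-0.02,"dy":-0.4,"dz":0,"ax":0,"ay":0,"az":0},{"dx":-0.03,"dy":-0.8,"dz":0,"ax":0,"ay":0,"az":0},{"dx":-0.05,"dy":-1,"dz":0,"ax":0,"ay":0,"az":0}]'

```text
clock: 5.65
tool_pos: [0.5637, 0.0958, 0.2451]
ee_rot: [-179.8, 0.0, 99.8]
contact_force: [0.4, -0.8, -5.2]
opening: 0.0574
```

Emit:
step_arm --increments '[{"dx":-0.02,"dy":-0.35,"dz":0,"ax":0,"ay":0,"az":0},{"dx":-0.03,"dy":-0.7,"dz":0,"ax":0,"ay":0,"az":0},{"dx":-0.05,"dy":-1,"dz":0,"ax":0,"ay":0,"az":0}]'

```text
clock: 5.95
tool_pos: [0.5586, -0.0029, 0.2452]
ee_rot: [-179.8, -0.1, 99.9]
contact_force: [0.4, -0.1, -4.8]
opening: 0.0578
```

Emit:
step_arm --increments '[{"dx":-0.02,"dy":-0.35,"dz":0,"ax":0,"ay":0,"az":0},{"dx":-0.03,"dy":-0.7,"dz":0,"ax":0,"ay":0,"az":0},{"dx":-0.05,"dy":-1,"dz":0,"ax":0,"ay":0,"az":0}]'

```text
clock: 6.25
tool_pos: [0.5537, -0.1027, 0.2452]
ee_rot: [-179.8, -0.1, 99.9]
contact_force: [0.4, -0.3, -5.5]
opening: 0.0578
```

Emit:
step_arm --increments '[{"dx":-0.02,"dy":-0.35,"dz":0,"ax":0,"ay":0,"az":0},{"dx":-0.03,"dy":-0.7,"dz":0,"ax":0,"ay":0,"az":0},{"dx":-0.05,"dy":-1,"dz":0,"ax":0,"ay":0,"az":0}]'

```text
clock: 6.55
tool_pos: [0.5488, -0.2026, 0.2452]
ee_rot: [-179.9, -0.1, 99.9]
contact_force: [0.4, 0.1, -5.0]
opening: 0.0578
```

Emit:
step_arm --increments '[{"dx":-0.02,"dy":-0.35,"dz":0,"ax":0,"ay":0,"az":0},{"dx":-0.03,"dy":-0.7,"dz":0,"ax":0,"ay":0,"az":0},{"dx":-0.05,"dy":-1,"dz":0,"ax":0,"ay":0,"az":0}]'

```text
clock: 6.85
tool_pos: [0.5439, -0.3025, 0.2451]
ee_rot: [-179.9, -0.1, 99.9]
contact_force: [0.7, 0.8, -4.0]
opening: 0.0579
```

Emit:
step_arm --increments '[{"dx":-0.02,"dy":-0.35,"dz":0,"ax":0,"ay":0,"az":0},{"dx":-0.03,"dy":-0.7,"dz":0,"ax":0,"ay":0,"az":0},{"dx":-0.03,"dy":-1,"dz":0,"ax":0,"ay":0,"az":0}]'

```text
clock: 7.15
tool_pos: [0.5408, -0.4024, 0.2449]
ee_rot: [-179.9, -0.2, 99.9]
contact_force: [1.4, 0.4, -4.1]
opening: 0.0577
```

Emit:
step_arm --increments '[{"dx":0,"dy":-0.15,"dz":0,"ax":0,"ay":0,"az":0},{"dx":0,"dy":-0.25,"dz":-0.2,"ax":0,"ay":0,"az":0},{"dx":0,"dy":-0.25,"dz":-0.5,"ax":0,"ay":0,"az":0},{"dx":0,"dy":-0.25,"dz":-0.8,"ax":0,"ay":0,"az":0},{"dx":0,"dy":-0.25,"dz":-0.8,"ax":0,"ay":0,"az":0},{"dx":0,"dy":-0.25,"dz":-0.8,"ax":0,"ay":0,"az":0}]'

```text
clock: 7.75
tool_pos: [0.5417, -0.425, 0.165]
ee_rot: [-179.9, -0.2, 100.0]
contact_force: [0.8, -1.1, -4.3]
opening: 0.0575
```

Run:
```python
from h import *
save('side','s2',(270,60,430,210),3.5)
```

```text
(no output)
```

View pics/s2.png

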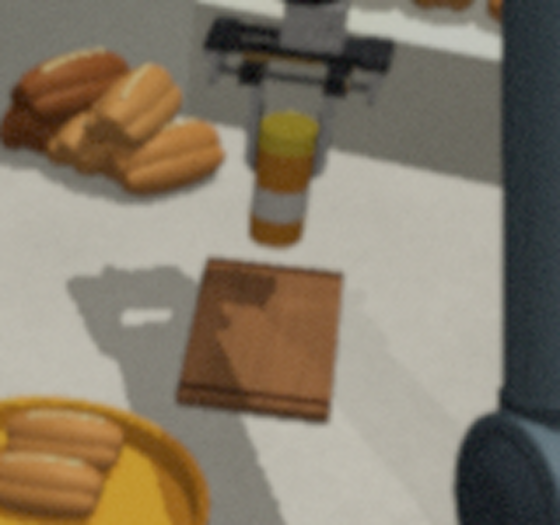

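Image: the honey jar hangs upright above the board, whose corners are at crop (208,260), (342,275), (328,420), (180,403).

Run:
```python
from h import *
np.set_printoptions(precision=4,suppress=True)
c=[ray('side',270+x/3.5,60+y/3.5,.018) for x,y in [(209,259),(342,272),(328,413),(182,397)]]
print(np.array(c),np.mean(c,0))
```

```text
[[ 0.6126 -0.4406  0.018 ]
 [ 0.4755 -0.481   0.018 ]
 [ 0.4112 -0.2235  0.018 ]
 [ 0.5449 -0.1849  0.018 ]] [ 0.511  -0.3325  0.018 ]
```

Emit:
step_arm --increments '[{"dx":0,"dy":0,"dz":-0.2,"ax":0,"ay":0,"az":0},{"dx":0,"dy":0,"dz":-0.4,"ax":0,"ay":0,"az":0},{"dx":0,"dy":0,"dz":-0.5,"ax":0,"ay":0,"az":0},{"dx":0,"dy":0,"dz":-0.55,"ax":0,"ay":0,"az":0},{"dx":0,"dy":0,"dz":-0.56,"ax":0,"ay":0,"az":0},{"dx":0,"dy":0,"dz":-0.57,"ax":0,"ay":0,"az":0}]'

```text
clock: 8.4
tool_pos: [0.5427, -0.4272, 0.1109]
ee_rot: [179.9, 0.1, 100.0]
contact_force: [-0.2, 0.8, -3.7]
opening: 0.0577
```

Emit:
step_arm --increments '[{"dx":0,"dy":0,"dz":-0.01,"ax":0,"ay":0,"az":0},{"dx":0,"dy":0,"dz":-0.02,"ax":0,"ay":0,"az":0},{"dx":0,"dy":0,"dz":-0.03,"ax":0,"ay":0,"az":0},{"dx":0,"dy":0,"dz":-0.04,"ax":0,"ay":0,"az":0},{"dx":0,"dy":0,"dz":-0.04,"ax":0,"ay":0,"az":0}]'

```text
clock: 8.9
tool_pos: [0.542, -0.4265, 0.1052]
ee_rot: [-180.0, -0.0, 99.9]
contact_force: [0.4, -0.5, -4.9]
opening: 0.0578
```

Emit:
step_arm --increments '[{"dx":0,"dy":0,"dz":-0.01,"ax":0,"ay":0,"az":0},{"dx":0,"dy":0,"dz":-0.01,"ax":0,"ay":0,"az":0}]'

```text
clock: 9.1
tool_pos: [0.5422, -0.4267, 0.1049]
ee_rot: [180.0, 0.0, 99.9]
contact_force: [0.0, 0.6, -2.1]
opening: 0.0581
```

Emit:
step_arm --increments '[{"dx":0,"dy":0,"dz":-0.01,"ax":0,"ay":0,"az":0},{"dx":0,"dy":0,"dz":-0.01,"ax":0,"ay":0,"az":0}]'

```text
clock: 9.3
tool_pos: [0.5423, -0.4269, 0.1049]
ee_rot: [180.0, 0.0, 99.9]
contact_force: [-2.5, 1.7, 5.4]
opening: 0.0576
```

Emit:
step_arm --increments '[{"dx":0,"dy":0,"dz":0,"ax":0,"ay":0,"az":0},{"dx":0,"dy":0,"dz":0,"ax":0,"ay":0,"az":0},{"dx":0,"dy":0,"dz":0,"ax":0,"ay":0,"az":0},{"dx":0,"dy":0,"dz":0,"ax":0,"ay":0,"az":0},{"dx":0,"dy":0,"dz":0,"ax":0,"ay":0,"az":0},{"dx":0,"dy":0,"dz":0,"ax":0,"ay":0,"az":0}]' --fingers -1

```text
clock: 9.9
tool_pos: [0.5421, -0.4266, 0.1034]
ee_rot: [180.0, 0.0, 99.9]
contact_force: [-0.5, 0.0, 0.4]
opening: 0.094
```

Emit:
step_arm --increments '[{"dx":0,"dy":0,"dz":0.2,"ax":0,"ay":0,"az":0},{"dx":0,"dy":0,"dz":0.6,"ax":0,"ay":0,"az":0},{"dx":0,"dy":0,"dz":1,"ax":0,"ay":0,"az":0}]'

```text
clock: 10.2
tool_pos: [0.5416, -0.426, 0.2035]
ee_rot: [-179.9, -0.1, 99.9]
contact_force: [0.3, -1.3, -0.2]
opening: 0.0938
```

Emit:
step_arm --increments '[{"dx":-0.03,"dy":0.5,"dz":0,"ax":0,"ay":0,"az":0},{"dx":-0.06,"dy":1,"dz":0,"ax":0,"ay":0,"az":0}]'

```text
clock: 10.4
tool_pos: [0.5366, -0.3272, 0.2056]
ee_rot: [179.8, 0.2, 99.8]
contact_force: [0.2, -0.3, -0.2]
opening: 0.094
```

Emit:
step_arm --increments '[{"dx":-0.03,"dy":0.5,"dz":0,"ax":0,"ay":0,"az":0},{"dx":-0.06,"dy":1,"dz":0,"ax":0,"ay":0,"az":0}]'

```text
clock: 10.6
tool_pos: [0.5297, -0.2252, 0.2035]
ee_rot: [180.0, 0.0, 99.9]
contact_force: [0.8, 0.2, 0.4]
opening: 0.0941
```

Emit:
step_arm --increments '[{"dx":-0.03,"dy":0.5,"dz":0,"ax":0,"ay":0,"az":0},{"dx":-0.06,"dy":1,"dz":0,"ax":0,"ay":0,"az":0}]'

```text
clock: 10.8
tool_pos: [0.5237, -0.1252, 0.2036]
ee_rot: [180.0, 0.0, 99.9]
contact_force: [0.4, 1.3, 0.4]
opening: 0.0941
```

Emit:
step_arm --increments '[{"dx":-0.03,"dy":0.5,"dz":0,"ax":0,"ay":0,"az":0},{"dx":-0.06,"dy":1,"dz":0,"ax":0,"ay":0,"az":0}]'

```text
clock: 11.0
tool_pos: [0.5177, -0.0254, 0.2037]
ee_rot: [180.0, 0.0, 99.9]
contact_force: [1.7, -0.2, 0.1]
opening: 0.0936
```

Emit:
step_arm --increments '[{"dx":-0.03,"dy":0.5,"dz":0,"ax":0,"ay":0,"az":0},{"dx":-0.06,"dy":1,"dz":0,"ax":0,"ay":0,"az":0}]'

```text
clock: 11.2
tool_pos: [0.5117, 0.0745, 0.2038]
ee_rot: [179.9, 0.0, 99.9]
contact_force: [1.3, -0.6, -0.2]
opening: 0.0941
```

Emit:
step_arm --increments '[{"dx":-0.03,"dy":0.5,"dz":0,"ax":0,"ay":0,"az":0},{"dx":-0.06,"dy":1,"dz":0,"ax":0,"ay":0,"az":0}]'

```text
clock: 11.4
tool_pos: [0.5057, 0.1744, 0.2038]
ee_rot: [179.9, 0.0, 99.9]
contact_force: [0.2, 0.2, -0.1]
opening: 0.0945
```

Emit:
step_arm --increments '[{"dx":-0.03,"dy":0.5,"dz":0,"ax":0,"ay":0,"az":0},{"dx":-0.06,"dy":1,"dz":0,"ax":0,"ay":0,"az":0}]'

```text
clock: 11.6
tool_pos: [0.4997, 0.2743, 0.2038]
ee_rot: [180.0, -0.0, 100.0]
contact_force: [0.3, -1.1, -0.1]
opening: 0.0938
```

Emit:
step_arm --increments '[{"dx":-0.03,"dy":0.4,"dz":0,"ax":0,"ay":0,"az":0},{"dx":-0.06,"dy":0.87,"dz":0,"ax":0,"ay":0,"az":0},{"dx":-0.06,"dy":0.87,"dz":0,"ax":0,"ay":0,"az":0},{"dx":-0.06,"dy":0.87,"dz":0,"ax":0,"ay":0,"az":0}]'

```text
clock: 12.0
tool_pos: [0.4937, 0.3598, 0.2032]
ee_rot: [-180.0, 0.0, 100.1]
contact_force: [0.2, 0.1, 0.7]
opening: 0.0943
```

Run:
```python
from h import *
save('side','s3',(150,150,350,370),2.7)
```

```text
(no output)
```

View pics/s3.png

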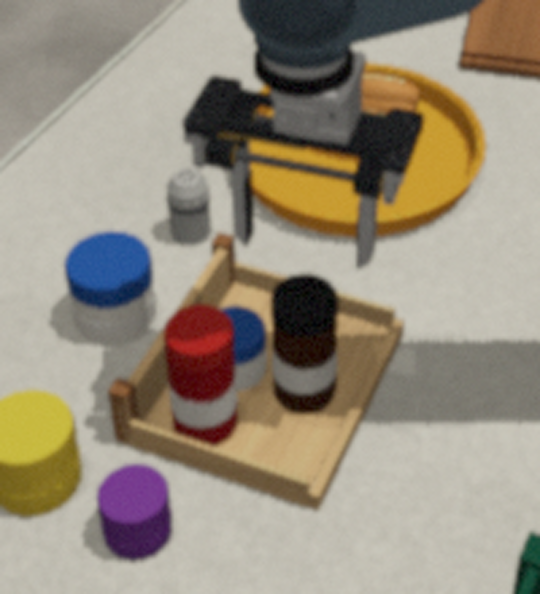

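Image: the gripper is centred over the black jar (lid at crop (305,295)), and the rest is untouched.

Emit:
step_arm --increments '[{"dx":0,"dy":0,"dz":-0.3,"ax":0,"ay":0,"az":0},{"dx":0,"dy":0,"dz":-0.6,"ax":0,"ay":0,"az":0},{"dx":0,"dy":0,"dz":-0.85,"ax":0,"ay":0,"az":0},{"dx":0,"dy":0,"dz":-1,"ax":0,"ay":0,"az":0},{"dx":0,"dy":0,"dz":-1,"ax":0,"ay":0,"az":0}]'

```text
clock: 12.55
tool_pos: [0.4931, 0.3574, 0.1012]
ee_rot: [-179.8, 0.1, 99.8]
contact_force: [-0.0, 0.3, 0.1]
opening: 0.0937
```

Emit:
step_arm --increments '[{"dx":0,"dy":0,"dz":-0.07,"ax":0,"ay":0,"az":0},{"dx":0,"dy":0,"dz":-0.07,"ax":0,"ay":0,"az":0},{"dx":0,"dy":0,"dz":-0.07,"ax":0,"ay":0,"az":0}]'

```text
clock: 12.85
tool_pos: [0.4948, 0.3594, 0.0976]
ee_rot: [179.9, -0.0, 99.9]
contact_force: [-0.1, 0.1, 0.3]
opening: 0.0937
```

Emit:
step_arm --increments '[{"dx":0,"dy":0,"dz":0,"ax":0,"ay":0,"az":0},{"dx":0,"dy":0,"dz":0,"ax":0,"ay":0,"az":0},{"dx":0,"dy":0,"dz":0,"ax":0,"ay":0,"az":0},{"dx":0,"dy":0,"dz":0,"ax":0,"ay":0,"az":0},{"dx":0,"dy":0,"dz":0,"ax":0,"ay":0,"az":0},{"dx":0,"dy":0,"dz":0,"ax":0,"ay":0,"az":0},{"dx":0,"dy":0,"dz":0,"ax":0,"ay":0,"az":0},{"dx":0,"dy":0,"dz":0,"ax":0,"ay":0,"az":0}]' --fingers 1 --force 25

```text
clock: 13.65
tool_pos: [0.494, 0.3592, 0.0965]
ee_rot: [-180.0, 0.0, 99.9]
contact_force: [-0.7, 0.1, 1.9]
opening: 0.0578
```

Emit:
step_arm --increments '[{"dx":0,"dy":0,"dz":0.1,"ax":0,"ay":0,"az":0},{"dx":0,"dy":0,"dz":0.4,"ax":0,"ay":0,"az":0},{"dx":0,"dy":0,"dz":0.7,"ax":0,"ay":0,"az":0},{"dx":0,"dy":0,"dz":1,"ax":0,"ay":0,"az":0}]' --force 40

```text
clock: 14.05
tool_pos: [0.4936, 0.3588, 0.1969]
ee_rot: [-179.9, 0.0, 99.9]
contact_force: [0.5, -0.5, -4.0]
opening: 0.0581
```

Emit:
step_arm --increments '[{"dx":0,"dy":-0.1,"dz":0.3,"ax":0,"ay":0,"az":0},{"dx":0,"dy":-0.3,"dz":0.5,"ax":0,"ay":0,"az":0},{"dx":0,"dy":-0.6,"dz":0.5,"ax":0,"ay":0,"az":0},{"dx":0,"dy":-1,"dz":0.5,"ax":0,"ay":0,"az":0}]'

```text
clock: 14.45
tool_pos: [0.494, 0.2589, 0.2472]
ee_rot: [179.9, -0.0, 100.1]
contact_force: [-0.0, -1.0, -4.8]
opening: 0.058
```

Emit:
step_arm --increments '[{"dx":0.02,"dy":-0.4,"dz":0,"ax":0,"ay":0,"az":0},{"dx":0.03,"dy":-0.8,"dz":0,"ax":0,"ay":0,"az":0},{"dx":0.04,"dy":-1,"dz":0,"ax":0,"ay":0,"az":0}]'

```text
clock: 14.75
tool_pos: [0.4975, 0.1566, 0.246]
ee_rot: [-179.9, 0.0, 99.8]
contact_force: [-0.1, -0.6, -3.3]
opening: 0.0573
```

Emit:
step_arm --increments '[{"dx":0.02,"dy":-0.35,"dz":0,"ax":0,"ay":0,"az":0},{"dx":0.03,"dy":-0.7,"dz":0,"ax":0,"ay":0,"az":0},{"dx":0.04,"dy":-1,"dz":0,"ax":0,"ay":0,"az":0}]'

```text
clock: 15.05
tool_pos: [0.5015, 0.0576, 0.2461]
ee_rot: [-180.0, 0.0, 99.9]
contact_force: [0.6, 0.1, -3.1]
opening: 0.0577
```

Emit:
step_arm --increments '[{"dx":0.02,"dy":-0.35,"dz":0,"ax":0,"ay":0,"az":0},{"dx":0.03,"dy":-0.7,"dz":0,"ax":0,"ay":0,"az":0},{"dx":0.04,"dy":-1,"dz":0,"ax":0,"ay":0,"az":0}]'

```text
clock: 15.35
tool_pos: [0.5055, -0.0424, 0.2461]
ee_rot: [-180.0, -0.0, 99.9]
contact_force: [0.3, -0.2, -4.2]
opening: 0.0578
```

Emit:
step_arm --increments '[{"dx":0.02,"dy":-0.35,"dz":0,"ax":0,"ay":0,"az":0},{"dx":0.03,"dy":-0.7,"dz":0,"ax":0,"ay":0,"az":0},{"dx":0.04,"dy":-1,"dz":0,"ax":0,"ay":0,"az":0}]'

```text
clock: 15.65
tool_pos: [0.5095, -0.1424, 0.2461]
ee_rot: [-180.0, -0.0, 99.9]
contact_force: [0.1, -0.1, -3.9]
opening: 0.0576
```

Emit:
step_arm --increments '[{"dx":0.02,"dy":-0.35,"dz":0,"ax":0,"ay":0,"az":0},{"dx":0.03,"dy":-0.7,"dz":0,"ax":0,"ay":0,"az":0},{"dx":0.04,"dy":-1,"dz":0,"ax":0,"ay":0,"az":0}]'

```text
clock: 15.95
tool_pos: [0.5135, -0.2423, 0.246]
ee_rot: [-180.0, -0.0, 99.9]
contact_force: [0.6, 0.7, -3.5]
opening: 0.0577
```

Emit:
step_arm --increments '[{"dx":0.02,"dy":-0.35,"dz":0,"ax":0,"ay":0,"az":0},{"dx":0.03,"dy":-0.7,"dz":0,"ax":0,"ay":0,"az":0},{"dx":0.03,"dy":-0.9,"dz":0,"ax":0,"ay":0,"az":0},{"dx":0.03,"dy":-1.0,"dz":0,"ax":0,"ay":0,"az":0},{"dx":0.03,"dy":-1.0,"dz":0,"ax":0,"ay":0,"az":0}]'

```text
clock: 16.45
tool_pos: [0.5169, -0.3411, 0.246]
ee_rot: [-180.0, -0.1, 99.9]
contact_force: [0.5, 1.1, -3.7]
opening: 0.0578
```

Emit:
step_arm --increments '[{"dx":0,"dy":-0.03,"dz":-0.2,"ax":0,"ay":0,"az":0},{"dx":0,"dy":-0.03,"dz":-0.5,"ax":0,"ay":0,"az":0},{"dx":0,"dy":-0.03,"dz":-0.8,"ax":0,"ay":0,"az":0},{"dx":0,"dy":-0.03,"dz":-0.8,"ax":0,"ay":0,"az":0}]'

```text
clock: 16.85
tool_pos: [0.5148, -0.3397, 0.1613]
ee_rot: [-179.7, -0.5, 100.0]
contact_force: [-1.0, 0.7, -4.6]
opening: 0.0579
```

Emit:
step_arm --increments '[{"dx":0,"dy":0,"dz":-0.2,"ax":0,"ay":0,"az":0},{"dx":0,"dy":0,"dz":-0.4,"ax":0,"ay":0,"az":0},{"dx":0,"dy":0,"dz":-0.5,"ax":0,"ay":0,"az":0},{"dx":0,"dy":0,"dz":-0.55,"ax":0,"ay":0,"az":0},{"dx":0,"dy":0,"dz":-0.56,"ax":0,"ay":0,"az":0},{"dx":0,"dy":0,"dz":-0.57,"ax":0,"ay":0,"az":0},{"dx":0,"dy":0,"dz":-0.57,"ax":0,"ay":0,"az":0}]'

```text
clock: 17.55
tool_pos: [0.5176, -0.3442, 0.1105]
ee_rot: [179.9, 0.1, 99.9]
contact_force: [0.4, 1.0, -4.3]
opening: 0.0578
```

Same touch-down as before: 6 mm slowly, then open and lift.

Emit:
step_arm --increments '[{"dx":0,"dy":0,"dz":-0.01,"ax":0,"ay":0,"az":0},{"dx":0,"dy":0,"dz":-0.02,"ax":0,"ay":0,"az":0},{"dx":0,"dy":0,"dz":-0.03,"ax":0,"ay":0,"az":0},{"dx":0,"dy":0,"dz":-0.04,"ax":0,"ay":0,"az":0},{"dx":0,"dy":0,"dz":-0.05,"ax":0,"ay":0,"az":0},{"dx":0,"dy":0,"dz":-0.055,"ax":0,"ay":0,"az":0},{"dx":0,"dy":0,"dz":-0.055,"ax":0,"ay":0,"az":0}]'

```text
clock: 18.25
tool_pos: [0.5172, -0.3439, 0.1045]
ee_rot: [-180.0, 0.0, 99.9]
contact_force: [-2.5, 1.0, 0.7]
opening: 0.0573
```

Emit:
step_arm --increments '[{"dx":0,"dy":0,"dz":-0.005,"ax":0,"ay":0,"az":0},{"dx":0,"dy":0,"dz":-0.005,"ax":0,"ay":0,"az":0}]'

```text
clock: 18.45
tool_pos: [0.5172, -0.3441, 0.1045]
ee_rot: [-180.0, 0.0, 99.9]
contact_force: [-4.3, 2.2, 6.6]
opening: 0.0575
```

Emit:
step_arm --increments '[{"dx":0,"dy":0,"dz":0,"ax":0,"ay":0,"az":0},{"dx":0,"dy":0,"dz":0,"ax":0,"ay":0,"az":0},{"dx":0,"dy":0,"dz":0,"ax":0,"ay":0,"az":0},{"dx":0,"dy":0,"dz":0,"ax":0,"ay":0,"az":0},{"dx":0,"dy":0,"dz":0,"ax":0,"ay":0,"az":0},{"dx":0,"dy":0,"dz":0,"ax":0,"ay":0,"az":0}]' --fingers -1

```text
clock: 19.05
tool_pos: [0.5172, -0.3438, 0.1034]
ee_rot: [180.0, 0.0, 99.9]
contact_force: [0.5, -0.8, 0.4]
opening: 0.094
```

Emit:
step_arm --increments '[{"dx":0,"dy":0,"dz":0.2,"ax":0,"ay":0,"az":0},{"dx":0,"dy":0,"dz":0.6,"ax":0,"ay":0,"az":0},{"dx":0,"dy":0,"dz":1,"ax":0,"ay":0,"az":0}]'

```text
clock: 19.35
tool_pos: [0.5166, -0.3433, 0.2037]
ee_rot: [-179.9, -0.1, 99.9]
contact_force: [0.9, 0.1, 0.1]
opening: 0.0942
```

Emit:
step_arm --increments '[{"dx":0.03,"dy":0.5,"dz":0,"ax":0,"ay":0,"az":0},{"dx":0.05,"dy":1,"dz":0,"ax":0,"ay":0,"az":0}]'

```text
clock: 19.55
tool_pos: [0.5229, -0.2443, 0.2055]
ee_rot: [179.8, 0.2, 99.8]
contact_force: [1.0, 0.7, -0.6]
opening: 0.0941
```

Emit:
step_arm --increments '[{"dx":0.03,"dy":0.5,"dz":0,"ax":0,"ay":0,"az":0},{"dx":0.05,"dy":1,"dz":0,"ax":0,"ay":0,"az":0}]'

```text
clock: 19.75
tool_pos: [0.527, -0.1424, 0.2036]
ee_rot: [180.0, 0.0, 99.9]
contact_force: [1.2, 0.2, 0.1]
opening: 0.0942
```

Emit:
step_arm --increments '[{"dx":0.03,"dy":0.5,"dz":0,"ax":0,"ay":0,"az":0},{"dx":0.05,"dy":1,"dz":0,"ax":0,"ay":0,"az":0}]'

```text
clock: 19.95
tool_pos: [0.532, -0.0423, 0.2037]
ee_rot: [180.0, 0.0, 99.9]
contact_force: [1.5, -1.2, 0.4]
opening: 0.094
```

Emit:
step_arm --increments '[{"dx":0.03,"dy":0.5,"dz":0,"ax":0,"ay":0,"az":0},{"dx":0.05,"dy":1,"dz":0,"ax":0,"ay":0,"az":0}]'

```text
clock: 20.15
tool_pos: [0.537, 0.0577, 0.2038]
ee_rot: [179.9, 0.0, 99.9]
contact_force: [0.6, -0.0, -0.2]
opening: 0.094
```

Emit:
step_arm --increments '[{"dx":0.03,"dy":0.5,"dz":0,"ax":0,"ay":0,"az":0},{"dx":0.05,"dy":1,"dz":0,"ax":0,"ay":0,"az":0}]'

```text
clock: 20.35
tool_pos: [0.542, 0.1576, 0.2037]
ee_rot: [180.0, 0.0, 99.9]
contact_force: [0.3, -0.3, 0.1]
opening: 0.0941
```

Emit:
step_arm --increments '[{"dx":0.03,"dy":0.5,"dz":0,"ax":0,"ay":0,"az":0},{"dx":0.05,"dy":1,"dz":0,"ax":0,"ay":0,"az":0}]'

```text
clock: 20.55
tool_pos: [0.547, 0.2576, 0.2036]
ee_rot: [180.0, 0.0, 100.0]
contact_force: [0.3, -1.2, -0.3]
opening: 0.094
```

Emit:
step_arm --increments '[{"dx":0.03,"dy":0.5,"dz":0,"ax":0,"ay":0,"az":0},{"dx":0.05,"dy":1,"dz":0,"ax":0,"ay":0,"az":0}]'

```text
clock: 20.75
tool_pos: [0.5519, 0.3575, 0.2035]
ee_rot: [180.0, -0.0, 100.0]
contact_force: [-0.2, -0.9, 0.5]
opening: 0.0935
```

Emit:
step_arm --increments '[{"dx":0.03,"dy":0.4,"dz":0,"ax":0,"ay":0,"az":0},{"dx":0.04,"dy":0.76,"dz":0,"ax":0,"ay":0,"az":0},{"dx":0.04,"dy":0.76,"dz":0,"ax":0,"ay":0,"az":0},{"dx":0.04,"dy":0.76,"dz":0,"ax":0,"ay":0,"az":0}]'

```text
clock: 21.15
tool_pos: [0.5558, 0.4316, 0.2029]
ee_rot: [-180.0, 0.0, 100.0]
contact_force: [-0.5, -0.1, 0.4]
opening: 0.0937
```

Emit:
step_arm --increments '[{"dx":0,"dy":0,"dz":-0.3,"ax":0,"ay":0,"az":0},{"dx":0,"dy":0,"dz":-0.4,"ax":0,"ay":0,"az":0},{"dx":0,"dy":0,"dz":-0.4,"ax":0,"ay":0,"az":0}]'

```text
clock: 21.45
tool_pos: [0.555, 0.4294, 0.1609]
ee_rot: [-179.7, 0.1, 99.9]
contact_force: [0.0, -0.1, 0.2]
opening: 0.0937
```

Run:
```python
from h import *
save('side','s4',(150,60,450,370),1.9)
```

```text
(no output)
```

View pics/s4.png

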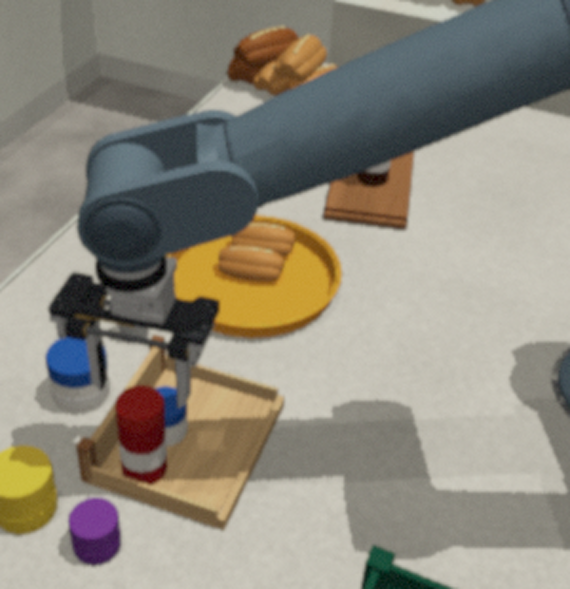

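Image: the fingers straddle the red jar (crop (141,400)); the black jar stands on the board.

Emit:
step_arm --increments '[{"dx":0,"dy":0,"dz":-0.3,"ax":0,"ay":0,"az":0},{"dx":0,"dy":0,"dz":-0.55,"ax":0,"ay":0,"az":0},{"dx":0,"dy":0,"dz":-0.67,"ax":0,"ay":0,"az":0},{"dx":0,"dy":0,"dz":-0.67,"ax":0,"ay":0,"az":0},{"dx":0,"dy":0,"dz":-0.67,"ax":0,"ay":0,"az":0}]'

```text
clock: 22.0
tool_pos: [0.557, 0.4315, 0.0981]
ee_rot: [179.9, -0.0, 99.9]
contact_force: [-0.4, 0.8, 0.1]
opening: 0.094
```

Emit:
step_arm --increments '[{"dx":0,"dy":0,"dz":0,"ax":0,"ay":0,"az":0},{"dx":0,"dy":0,"dz":0,"ax":0,"ay":0,"az":0},{"dx":0,"dy":0,"dz":0,"ax":0,"ay":0,"az":0},{"dx":0,"dy":0,"dz":0,"ax":0,"ay":0,"az":0},{"dx":0,"dy":0,"dz":0,"ax":0,"ay":0,"az":0},{"dx":0,"dy":0,"dz":0,"ax":0,"ay":0,"az":0},{"dx":0,"dy":0,"dz":0,"ax":0,"ay":0,"az":0},{"dx":0,"dy":0,"dz":0,"ax":0,"ay":0,"az":0}]' --fingers 1 --force 25

```text
clock: 22.8
tool_pos: [0.5563, 0.4314, 0.0967]
ee_rot: [180.0, -0.0, 99.9]
contact_force: [1.3, 0.2, 0.5]
opening: 0.0582
```

Emit:
step_arm --increments '[{"dx":0,"dy":0,"dz":0.1,"ax":0,"ay":0,"az":0},{"dx":0,"dy":0,"dz":0.4,"ax":0,"ay":0,"az":0},{"dx":0,"dy":0,"dz":0.7,"ax":0,"ay":0,"az":0},{"dx":0,"dy":0,"dz":1,"ax":0,"ay":0,"az":0}]' --force 40

```text
clock: 23.2
tool_pos: [0.555, 0.4308, 0.1962]
ee_rot: [-179.8, 0.1, 99.9]
contact_force: [0.1, -0.3, -4.4]
opening: 0.0577
```

Emit:
step_arm --increments '[{"dx":0,"dy":-0.1,"dz":0.3,"ax":0,"ay":0,"az":0},{"dx":0,"dy":-0.3,"dz":0.5,"ax":0,"ay":0,"az":0},{"dx":-0.05,"dy":-0.6,"dz":0.5,"ax":0,"ay":0,"az":0},{"dx":-0.1,"dy":-1,"dz":0.5,"ax":0,"ay":0,"az":0}]'

```text
clock: 23.6
tool_pos: [0.5453, 0.3311, 0.2467]
ee_rot: [-180.0, -0.0, 100.1]
contact_force: [0.3, -0.2, -4.9]
opening: 0.0579
```

Emit:
step_arm --increments '[{"dx":-0.04,"dy":-0.4,"dz":0,"ax":0,"ay":0,"az":0},{"dx":-0.07,"dy":-0.8,"dz":0,"ax":0,"ay":0,"az":0},{"dx":-0.1,"dy":-1,"dz":0,"ax":0,"ay":0,"az":0}]'

```text
clock: 23.9
tool_pos: [0.5349, 0.2285, 0.2455]
ee_rot: [-179.8, 0.1, 99.8]
contact_force: [0.7, 0.5, -4.4]
opening: 0.0573
```

Emit:
step_arm --increments '[{"dx":-0.04,"dy":-0.35,"dz":0,"ax":0,"ay":0,"az":0},{"dx":-0.07,"dy":-0.7,"dz":0,"ax":0,"ay":0,"az":0},{"dx":-0.1,"dy":-1,"dz":0,"ax":0,"ay":0,"az":0}]'

```text
clock: 24.2
tool_pos: [0.5248, 0.1298, 0.2456]
ee_rot: [-179.9, -0.0, 99.9]
contact_force: [-0.0, -0.2, -5.2]
opening: 0.0577
```

Emit:
step_arm --increments '[{"dx":-0.04,"dy":-0.35,"dz":0,"ax":0,"ay":0,"az":0},{"dx":-0.07,"dy":-0.7,"dz":0,"ax":0,"ay":0,"az":0},{"dx":-0.1,"dy":-1,"dz":0,"ax":0,"ay":0,"az":0}]'

```text
clock: 24.5
tool_pos: [0.5148, 0.0299, 0.2457]
ee_rot: [-179.9, -0.0, 99.9]
contact_force: [1.2, -0.1, -4.5]
opening: 0.0578
```

Emit:
step_arm --increments '[{"dx":-0.04,"dy":-0.35,"dz":0,"ax":0,"ay":0,"az":0},{"dx":-0.07,"dy":-0.7,"dz":0,"ax":0,"ay":0,"az":0},{"dx":-0.1,"dy":-1,"dz":0,"ax":0,"ay":0,"az":0}]'

```text
clock: 24.8
tool_pos: [0.5049, -0.07, 0.2458]
ee_rot: [-179.9, -0.0, 99.9]
contact_force: [0.3, -0.3, -4.4]
opening: 0.0578
```

Emit:
step_arm --increments '[{"dx":-0.04,"dy":-0.35,"dz":0,"ax":0,"ay":0,"az":0},{"dx":-0.07,"dy":-0.7,"dz":0,"ax":0,"ay":0,"az":0},{"dx":-0.1,"dy":-1,"dz":0,"ax":0,"ay":0,"az":0}]'

```text
clock: 25.1
tool_pos: [0.495, -0.1699, 0.2457]
ee_rot: [-179.9, -0.1, 99.9]
contact_force: [-0.7, 0.3, -4.6]
opening: 0.0577
```

Emit:
step_arm --increments '[{"dx":-0.01,"dy":-0.3,"dz":0,"ax":0,"ay":0,"az":0},{"dx":-0.01,"dy":-0.6,"dz":0,"ax":0,"ay":0,"az":0},{"dx":-0.01,"dy":-0.8,"dz":0,"ax":0,"ay":0,"az":0},{"dx":-0.01,"dy":-0.88,"dz":0,"ax":0,"ay":0,"az":0},{"dx":-0.01,"dy":-0.88,"dz":0,"ax":0,"ay":0,"az":0}]'

```text
clock: 25.6
tool_pos: [0.4948, -0.2568, 0.246]
ee_rot: [-180.0, -0.1, 99.9]
contact_force: [-0.3, 0.6, -5.2]
opening: 0.0578
```

Emit:
step_arm --increments '[{"dx":0,"dy":0,"dz":-0.2,"ax":0,"ay":0,"az":0},{"dx":0,"dy":0,"dz":-0.5,"ax":0,"ay":0,"az":0},{"dx":0,"dy":0,"dz":-0.8,"ax":0,"ay":0,"az":0},{"dx":0,"dy":0,"dz":-0.8,"ax":0,"ay":0,"az":0}]'

```text
clock: 26.0
tool_pos: [0.4925, -0.253, 0.1616]
ee_rot: [-179.6, -0.5, 100.0]
contact_force: [-1.5, 0.8, -5.9]
opening: 0.0576
```

Emit:
step_arm --increments '[{"dx":0,"dy":0,"dz":-0.2,"ax":0,"ay":0,"az":0},{"dx":0,"dy":0,"dz":-0.4,"ax":0,"ay":0,"az":0},{"dx":0,"dy":0,"dz":-0.5,"ax":0,"ay":0,"az":0},{"dx":0,"dy":0,"dz":-0.55,"ax":0,"ay":0,"az":0},{"dx":0,"dy":0,"dz":-0.56,"ax":0,"ay":0,"az":0},{"dx":0,"dy":0,"dz":-0.57,"ax":0,"ay":0,"az":0},{"dx":0,"dy":0,"dz":-0.57,"ax":0,"ay":0,"az":0}]'

```text
clock: 26.7
tool_pos: [0.4956, -0.2571, 0.1104]
ee_rot: [179.9, 0.1, 99.9]
contact_force: [0.2, -1.0, -4.2]
opening: 0.0577
```

Emit:
step_arm --increments '[{"dx":0,"dy":0,"dz":-0.01,"ax":0,"ay":0,"az":0},{"dx":0,"dy":0,"dz":-0.02,"ax":0,"ay":0,"az":0},{"dx":0,"dy":0,"dz":-0.03,"ax":0,"ay":0,"az":0},{"dx":0,"dy":0,"dz":-0.04,"ax":0,"ay":0,"az":0},{"dx":0,"dy":0,"dz":-0.05,"ax":0,"ay":0,"az":0},{"dx":0,"dy":0,"dz":-0.055,"ax":0,"ay":0,"az":0},{"dx":0,"dy":0,"dz":-0.055,"ax":0,"ay":0,"az":0}]'

```text
clock: 27.4
tool_pos: [0.4952, -0.257, 0.1046]
ee_rot: [-180.0, 0.0, 99.9]
contact_force: [-1.5, 0.8, 0.8]
opening: 0.0575
```

Emit:
step_arm --increments '[{"dx":0,"dy":0,"dz":-0.005,"ax":0,"ay":0,"az":0},{"dx":0,"dy":0,"dz":-0.005,"ax":0,"ay":0,"az":0}]'

```text
clock: 27.6
tool_pos: [0.4953, -0.2571, 0.1046]
ee_rot: [-180.0, 0.0, 100.0]
contact_force: [-3.3, 1.6, 5.7]
opening: 0.0577
```

Emit:
step_arm --increments '[{"dx":0,"dy":0,"dz":0,"ax":0,"ay":0,"az":0},{"dx":0,"dy":0,"dz":0,"ax":0,"ay":0,"az":0},{"dx":0,"dy":0,"dz":0,"ax":0,"ay":0,"az":0},{"dx":0,"dy":0,"dz":0,"ax":0,"ay":0,"az":0},{"dx":0,"dy":0,"dz":0,"ax":0,"ay":0,"az":0},{"dx":0,"dy":0,"dz":0,"ax":0,"ay":0,"az":0}]' --fingers -1

```text
clock: 28.2
tool_pos: [0.4951, -0.2567, 0.1034]
ee_rot: [180.0, 0.0, 99.9]
contact_force: [0.5, 0.2, -1.1]
opening: 0.0939
```

Emit:
step_arm --increments '[{"dx":0,"dy":0,"dz":0.2,"ax":0,"ay":0,"az":0},{"dx":0,"dy":0,"dz":0.6,"ax":0,"ay":0,"az":0},{"dx":0,"dy":0,"dz":1,"ax":0,"ay":0,"az":0}]'

```text
clock: 28.5
tool_pos: [0.4945, -0.2563, 0.2038]
ee_rot: [-179.9, -0.1, 99.9]
contact_force: [0.4, -0.7, 0.1]
opening: 0.0942
```

Emit:
step_arm --increments '[{"dx":0.06,"dy":0.5,"dz":0,"ax":0,"ay":0,"az":0},{"dx":0.11,"dy":1,"dz":0,"ax":0,"ay":0,"az":0}]'

```text
clock: 28.7
tool_pos: [0.5069, -0.1576, 0.2055]
ee_rot: [179.8, 0.1, 99.8]
contact_force: [1.3, 0.7, -0.8]
opening: 0.0939
```

Emit:
step_arm --increments '[{"dx":0.06,"dy":0.5,"dz":0,"ax":0,"ay":0,"az":0.02},{"dx":0.11,"dy":1,"dz":0,"ax":0,"ay":0,"az":0.04}]'

```text
clock: 28.9
tool_pos: [0.517, -0.0562, 0.2037]
ee_rot: [180.0, 0.0, 114.6]
contact_force: [0.6, 0.1, 0.5]
opening: 0.094
```

Emit:
step_arm --increments '[{"dx":0.06,"dy":0.5,"dz":0,"ax":0,"ay":0,"az":0.02},{"dx":0.11,"dy":1,"dz":0,"ax":0,"ay":0,"az":0.04}]'

```text
clock: 29.1
tool_pos: [0.5279, 0.0435, 0.2037]
ee_rot: [180.0, 0.0, 129.0]
contact_force: [0.7, -0.3, 1.4]
opening: 0.0937
```

Emit:
step_arm --increments '[{"dx":0.06,"dy":0.5,"dz":0,"ax":0,"ay":0,"az":0.02},{"dx":0.11,"dy":1,"dz":0,"ax":0,"ay":0,"az":0.04}]'

```text
clock: 29.3
tool_pos: [0.5388, 0.143, 0.2037]
ee_rot: [180.0, 0.0, 143.4]
contact_force: [0.2, -0.5, 0.0]
opening: 0.094
```

Emit:
step_arm --increments '[{"dx":0.06,"dy":0.5,"dz":0,"ax":0,"ay":0,"az":0.02},{"dx":0.11,"dy":1,"dz":0,"ax":0,"ay":0,"az":0.04}]'

```text
clock: 29.5
tool_pos: [0.5497, 0.2425, 0.2036]
ee_rot: [180.0, 0.0, 157.9]
contact_force: [0.5, -0.6, 0.2]
opening: 0.0941
```

Run:
```python
from h import *
print(ctrl.get_state()['tool_pos'])
save('top','t5',(80,120,500,300),1.9)
```

```text
[0.54972274 0.24245085 0.20355912]
```

View pics/t5.png

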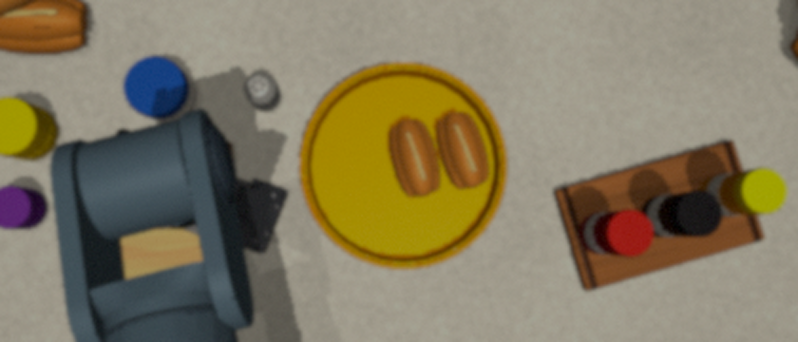

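Image: the three jars stand on the board (red (625,232), black (697,212), yellow (760,190) in the crop), and the rolls and shaker are undisturbed. I'll check the jars' board coordinates.

Run:
```python
from h import *
np.set_printoptions(precision=4,suppress=True)
R=lambda x,y,z:ray('top',80+x/1.9,120+y/1.9,z)
c=np.mean([R(x,y,.018) for x,y in [(557,190),(731,142),(762,238),(588,288)]],0);print('board c',c)
a=np.radians(14.1)
for n,x,y in [('r',625,232),('k',698,213),('y',762,191)]:
    p=R(x,y,.143);d=(p-c)[:2];print(n,p,'board xy',d@[np.cos(a),np.sin(a)],d@[-np.sin(a),np.cos(a)])
print('tray',R(403,165,.035),'rolls',R(415,157,.045),R(463,149,.045))
```

```text
board c [ 0.5203 -0.346   0.018 ]
r [ 0.497  -0.2495  0.143 ] board xy 0.0009507506476973536 0.09927257655246094
k [ 0.5178 -0.3423  0.143 ] board xy -0.001511688985778975 0.004113802729446352
y [ 0.5429 -0.425   0.143 ] board xy 0.0026623066664005946 -0.08212862153143922
tray [0.5987 0.017  0.035 ] rolls [0.6083 0.0006 0.045 ] [ 0.6176 -0.0662  0.045 ]
```

Emit:
step_arm --increments '[{"dx":0.06,"dy":0.5,"dz":0,"ax":0,"ay":0,"az":0.02},{"dx":0.1,"dy":0.9,"dz":0,"ax":0,"ay":0,"az":0.04},{"dx":0.14,"dy":1,"dz":0,"ax":0,"ay":0,"az":0.06},{"dx":0.14,"dy":1,"dz":0,"ax":0,"ay":0,"az":0.072},{"dx":0.14,"dy":1,"dz":0,"ax":0,"ay":0,"az":0.072}]'

```text
clock: 30.05
tool_pos: [0.5636, 0.3407, 0.2031]
ee_rot: [-180.0, -0.0, -176.5]
contact_force: [0.1, -0.0, -0.7]
opening: 0.094
```

Emit:
step_arm --increments '[{"dx":0,"dy":0.19,"dz":-0.3,"ax":0,"ay":0,"az":0},{"dx":0,"dy":0.19,"dz":-0.6,"ax":0,"ay":0,"az":0},{"dx":0,"dy":0.19,"dz":-0.8,"ax":0,"ay":0,"az":0},{"dx":0,"dy":0.19,"dz":-0.8,"ax":0,"ay":0,"az":0},{"dx":0,"dy":0.19,"dz":-0.8,"ax":0,"ay":0,"az":0}]'

```text
clock: 30.55
tool_pos: [0.564, 0.359, 0.1238]
ee_rot: [180.0, 0.0, -176.6]
contact_force: [0.3, 0.4, 0.1]
opening: 0.0939
```

Run:
```python
from h import *
print(ctrl.get_state()['tool_pos'])
save('side','s6',(150,150,350,370),2.7)
```

```text
[0.56399088 0.35895609 0.12384299]
```

View pics/s6.png

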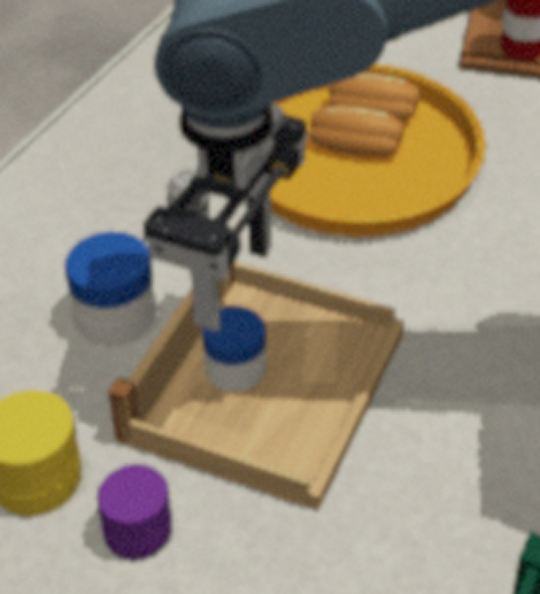

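Image: the gripper is above the pot, with its lid at crop (236,331), and the pot stands alone in the box.

Run:
```python
from h import *
print(ray('side',150+236/2.7,150+330/2.7,.066))
```

```text
[0.55699684 0.36969353 0.066     ]
```

Emit:
step_arm --increments '[{"dx":-0.02,"dy":0.06,"dz":-0.2,"ax":0,"ay":0,"az":0},{"dx":-0.02,"dy":0.06,"dz":-0.4,"ax":0,"ay":0,"az":0},{"dx":-0.02,"dy":0.06,"dz":-0.6,"ax":0,"ay":0,"az":0},{"dx":-0.02,"dy":0.06,"dz":-0.75,"ax":0,"ay":0,"az":0},{"dx":-0.02,"dy":0.06,"dz":-0.82,"ax":0,"ay":0,"az":0},{"dx":-0.02,"dy":0.06,"dz":-0.82,"ax":0,"ay":0,"az":0},{"dx":-0.02,"dy":0.06,"dz":-0.82,"ax":0,"ay":0,"az":0}]'

```text
clock: 31.3
tool_pos: [0.5626, 0.3656, 0.0426]
ee_rot: [180.0, 0.1, -176.5]
contact_force: [-1.7, 0.6, 0.8]
opening: 0.0942
```

Emit:
step_arm --increments '[{"dx":0,"dy":0,"dz":0,"ax":0,"ay":0,"az":0},{"dx":0,"dy":0,"dz":0,"ax":0,"ay":0,"az":0},{"dx":0,"dy":0,"dz":0,"ax":0,"ay":0,"az":0},{"dx":0,"dy":0,"dz":0,"ax":0,"ay":0,"az":0},{"dx":0,"dy":0,"dz":0,"ax":0,"ay":0,"az":0},{"dx":0,"dy":0,"dz":0,"ax":0,"ay":0,"az":0},{"dx":0,"dy":0,"dz":0,"ax":0,"ay":0,"az":0},{"dx":0,"dy":0,"dz":0,"ax":0,"ay":0,"az":0}]' --fingers 1 --force 20

```text
clock: 32.1
tool_pos: [0.5618, 0.3652, 0.0416]
ee_rot: [-180.0, -0.0, -176.5]
contact_force: [-0.7, -0.8, 1.6]
opening: 0.0578
```

Emit:
step_arm --increments '[{"dx":0,"dy":0,"dz":0.1,"ax":0,"ay":0,"az":0},{"dx":0,"dy":0,"dz":0.3,"ax":0,"ay":0,"az":0},{"dx":0,"dy":0,"dz":0.6,"ax":0,"ay":0,"az":0},{"dx":0,"dy":0,"dz":0.9,"ax":0,"ay":0,"az":0},{"dx":0,"dy":0,"dz":1,"ax":0,"ay":0,"az":0}]'

```text
clock: 32.6
tool_pos: [0.5635, 0.3661, 0.1455]
ee_rot: [179.9, 0.3, -176.5]
contact_force: [0.3, 0.7, -0.8]
opening: 0.0577
```

Emit:
step_arm --increments '[{"dx":0.03,"dy":-0.2,"dz":0,"ax":0,"ay":0,"az":-0.01},{"dx":0.05,"dy":-0.5,"dz":0,"ax":0,"ay":0,"az":-0.03},{"dx":0.07,"dy":-0.8,"dz":0,"ax":0,"ay":0,"az":-0.05},{"dx":0.09,"dy":-1,"dz":0,"ax":0,"ay":0,"az":-0.07}]'

```text
clock: 33.0
tool_pos: [0.57, 0.2635, 0.1402]
ee_rot: [-179.9, -0.1, 157.9]
contact_force: [-0.2, 0.2, -1.9]
opening: 0.0581
```

Emit:
step_arm --increments '[{"dx":0.03,"dy":-0.3,"dz":0,"ax":0,"ay":0,"az":-0.02},{"dx":0.05,"dy":-0.6,"dz":0,"ax":0,"ay":0,"az":-0.04},{"dx":0.07,"dy":-0.8,"dz":0,"ax":0,"ay":0,"az":-0.06},{"dx":0.09,"dy":-1,"dz":0,"ax":0,"ay":0,"az":-0.08}]'

```text
clock: 33.4
tool_pos: [0.5791, 0.1641, 0.1403]
ee_rot: [-179.9, -0.1, 129.1]
contact_force: [-0.2, 0.1, -1.3]
opening: 0.058
```

Emit:
step_arm --increments '[{"dx":0.03,"dy":-0.3,"dz":0,"ax":0,"ay":0,"az":-0.02},{"dx":0.05,"dy":-0.6,"dz":0,"ax":0,"ay":0,"az":-0.04},{"dx":0.07,"dy":-0.75,"dz":0,"ax":0,"ay":0,"az":-0.06},{"dx":0.08,"dy":-0.75,"dz":0,"ax":0,"ay":0,"az":-0.08},{"dx":0.08,"dy":-0.75,"dz":0,"ax":0,"ay":0,"az":-0.082},{"dx":0.08,"dy":-0.75,"dz":0,"ax":0,"ay":0,"az":-0.082}]'

```text
clock: 34.0
tool_pos: [0.5873, 0.0904, 0.1407]
ee_rot: [-179.9, -0.0, 100.1]
contact_force: [-0.4, 0.7, -2.0]
opening: 0.0577
```

Emit:
step_arm --increments '[{"dx":0,"dy":0,"dz":-0.2,"ax":0,"ay":0,"az":0},{"dx":0,"dy":0,"dz":-0.4,"ax":0,"ay":0,"az":0},{"dx":0,"dy":0,"dz":-0.5,"ax":0,"ay":0,"az":0},{"dx":0,"dy":0,"dz":-0.5,"ax":0,"ay":0,"az":0}]'

```text
clock: 34.4
tool_pos: [0.5863, 0.0907, 0.0895]
ee_rot: [-179.8, -0.0, 100.0]
contact_force: [-0.8, 0.4, -2.1]
opening: 0.0578
```

Run:
```python
from h import *
print(ctrl.get_state()['tool_pos'])
save('side','s7',(220,120,350,270),3.6)
```

```text
[0.58626466 0.09066394 0.08951388]
```

View pics/s7.png

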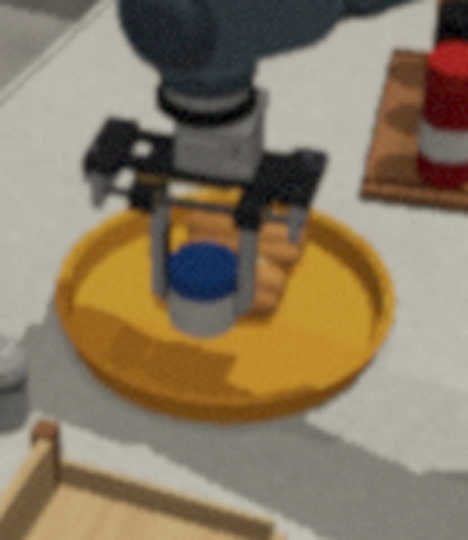

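Image: the pot is upright in the grip (crop (205,285)) above the free half, clear of the rolls.

Emit:
step_arm --increments '[{"dx":0,"dy":0,"dz":-0.15,"ax":0,"ay":0,"az":0},{"dx":0,"dy":0,"dz":-0.3,"ax":0,"ay":0,"az":0},{"dx":0,"dy":0,"dz":-0.4,"ax":0,"ay":0,"az":0},{"dx":0,"dy":0,"dz":-0.47,"ax":0,"ay":0,"az":0},{"dx":0,"dy":0,"dz":-0.48,"ax":0,"ay":0,"az":0},{"dx":0,"dy":0,"dz":-0.49,"ax":0,"ay":0,"az":0},{"dx":0,"dy":0,"dz":-0.49,"ax":0,"ay":0,"az":0}]'

```text
clock: 35.15
tool_pos: [0.5882, 0.0902, 0.0429]
ee_rot: [180.0, 0.0, 99.9]
contact_force: [0.4, 0.5, -2.5]
opening: 0.0578
```

Emit:
step_arm --increments '[{"dx":0,"dy":0,"dz":-0.01,"ax":0,"ay":0,"az":0},{"dx":0,"dy":0,"dz":-0.02,"ax":0,"ay":0,"az":0},{"dx":0,"dy":0,"dz":-0.03,"ax":0,"ay":0,"az":0},{"dx":0,"dy":0,"dz":-0.03,"ax":0,"ay":0,"az":0}]'

```text
clock: 35.55
tool_pos: [0.5877, 0.0903, 0.0393]
ee_rot: [-180.0, -0.0, 99.9]
contact_force: [-0.2, 0.6, -1.7]
opening: 0.0579
```

Emit:
step_arm --increments '[{"dx":0,"dy":0,"dz":-0.01,"ax":0,"ay":0,"az":0},{"dx":0,"dy":0,"dz":-0.01,"ax":0,"ay":0,"az":0}]'

```text
clock: 35.75
tool_pos: [0.5877, 0.0902, 0.0383]
ee_rot: [-180.0, -0.0, 99.9]
contact_force: [-0.8, 0.1, -2.6]
opening: 0.0581
```

Emit:
step_arm --increments '[{"dx":0,"dy":0,"dz":-0.01,"ax":0,"ay":0,"az":0},{"dx":0,"dy":0,"dz":-0.015,"ax":0,"ay":0,"az":0},{"dx":0,"dy":0,"dz":-0.015,"ax":0,"ay":0,"az":0}]'

```text
clock: 36.05
tool_pos: [0.5877, 0.0903, 0.0368]
ee_rot: [-180.0, -0.0, 99.9]
contact_force: [0.2, 0.5, -2.3]
opening: 0.0579
```

Emit:
step_arm --increments '[{"dx":0,"dy":0,"dz":-0.005,"ax":0,"ay":0,"az":0},{"dx":0,"dy":0,"dz":-0.005,"ax":0,"ay":0,"az":0}]'

```text
clock: 36.25
tool_pos: [0.5879, 0.0902, 0.0366]
ee_rot: [180.0, 0.0, 99.9]
contact_force: [0.1, -0.6, -1.2]
opening: 0.0577
```

Emit:
step_arm --increments '[{"dx":0,"dy":0,"dz":0,"ax":0,"ay":0,"az":0},{"dx":0,"dy":0,"dz":0,"ax":0,"ay":0,"az":0},{"dx":0,"dy":0,"dz":0,"ax":0,"ay":0,"az":0},{"dx":0,"dy":0,"dz":0,"ax":0,"ay":0,"az":0},{"dx":0,"dy":0,"dz":0,"ax":0,"ay":0,"az":0},{"dx":0,"dy":0,"dz":0,"ax":0,"ay":0,"az":0}]' --fingers -1

```text
clock: 36.85
tool_pos: [0.5879, 0.0902, 0.0365]
ee_rot: [180.0, 0.0, 99.9]
contact_force: [0.4, -0.0, -0.3]
opening: 0.0938
```

Emit:
step_arm --increments '[{"dx":0,"dy":0,"dz":0.2,"ax":0,"ay":0,"az":0},{"dx":0,"dy":0,"dz":0.6,"ax":0,"ay":0,"az":0},{"dx":0,"dy":0,"dz":1,"ax":0,"ay":0,"az":0}]'

```text
clock: 37.15
tool_pos: [0.587, 0.0903, 0.1368]
ee_rot: [-179.9, -0.0, 99.9]
contact_force: [0.8, 0.0, -0.1]
opening: 0.0939
```

Emit:
step_arm --increments '[{"dx":-0.1,"dy":-0.2,"dz":0.4,"ax":0,"ay":0,"az":0},{"dx":-0.2,"dy":-0.5,"dz":0.68,"ax":0,"ay":0,"az":0},{"dx":-0.3,"dy":-1,"dz":0.68,"ax":0,"ay":0,"az":0}]'

```text
clock: 37.45
tool_pos: [0.5604, -0.0088, 0.2101]
ee_rot: [179.5, 0.2, 100.2]
contact_force: [0.7, -0.5, -0.2]
opening: 0.0936
```

Emit:
step_arm --increments '[{"dx":-0.15,"dy":-0.5,"dz":0,"ax":0,"ay":0,"az":0},{"dx":-0.3,"dy":-1,"dz":0,"ax":0,"ay":0,"az":0}]'

```text
clock: 37.65
tool_pos: [0.5287, -0.1061, 0.205]
ee_rot: [179.9, 0.0, 100.0]
contact_force: [0.7, 0.5, -0.3]
opening: 0.0936
```

Emit:
step_arm --increments '[{"dx":-0.15,"dy":-0.5,"dz":0,"ax":0,"ay":0,"az":0},{"dx":-0.33,"dy":-1,"dz":0,"ax":0,"ay":0,"az":0}]'

```text
clock: 37.85
tool_pos: [0.4973, -0.2013, 0.2047]
ee_rot: [180.0, 0.0, 100.0]
contact_force: [0.3, 0.2, 1.0]
opening: 0.0941
```

Emit:
step_arm --increments '[{"dx":0,"dy":-0.3,"dz":0,"ax":0,"ay":0,"az":0},{"dx":0,"dy":-0.47,"dz":0,"ax":0,"ay":0,"az":0},{"dx":0,"dy":-0.47,"dz":0,"ax":0,"ay":0,"az":0},{"dx":0,"dy":-0.47,"dz":0,"ax":0,"ay":0,"az":0}]'

```text
clock: 38.25
tool_pos: [0.4982, -0.2456, 0.2042]
ee_rot: [-180.0, -0.1, 100.0]
contact_force: [0.9, 1.2, -0.6]
opening: 0.0941
```

Run:
```python
from h import *
print(ctrl.get_state()['tool_pos'])
a=save('side','s8a',(220,60,440,270));b=save('top','t8a',(220,130,500,300))
o=[cv2.resize(cv2.imread(f'pics/{n}.png'),None,fx=s,fy=s) for n,s in(('s8a',1.7),('t8a',1.4))]
h=max(x.shape[0] for x in o); o=[cv2.copyMakeBorder(x,0,h-x.shape[0],0,0,0) for x in o]
cv2.imwrite('pics/c8.png',np.hstack(o));
```

```text
[ 0.49824561 -0.24558721  0.20420073]
```

View pics/c8.png

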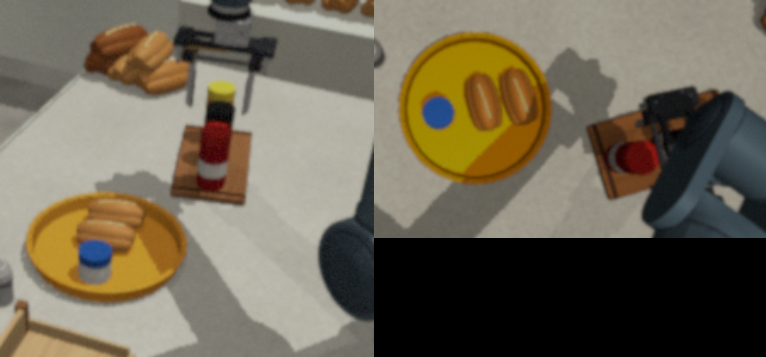

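Image: the pot stands in the free half, clear of the rolls (top crop (437,113)), and the jars stand on the board. Now I grasp the red jar.

Emit:
step_arm --increments '[{"dx":-0.03,"dy":-0.11,"dz":0,"ax":0,"ay":0,"az":0},{"dx":-0.03,"dy":-0.11,"dz":-0.25,"ax":0,"ay":0,"az":0},{"dx":-0.03,"dy":-0.11,"dz":-0.5,"ax":0,"ay":0,"az":0},{"dx":-0.03,"dy":-0.11,"dz":-0.75,"ax":0,"ay":0,"az":0},{"dx":-0.03,"dy":-0.11,"dz":-0.99,"ax":0,"ay":0,"az":0},{"dx":-0.03,"dy":-0.11,"dz":-0.99,"ax":0,"ay":0,"az":0},{"dx":-0.03,"dy":-0.11,"dz":-0.99,"ax":0,"ay":0,"az":0}]'

```text
clock: 39.05
tool_pos: [0.4952, -0.2574, 0.1058]
ee_rot: [-180.0, -0.0, 100.0]
contact_force: [0.2, -0.8, 0.6]
opening: 0.0942
```

Emit:
step_arm --increments '[{"dx":0,"dy":0,"dz":0,"ax":0,"ay":0,"az":0},{"dx":0,"dy":0,"dz":0,"ax":0,"ay":0,"az":0},{"dx":0,"dy":0,"dz":0,"ax":0,"ay":0,"az":0},{"dx":0,"dy":0,"dz":0,"ax":0,"ay":0,"az":0},{"dx":0,"dy":0,"dz":0,"ax":0,"ay":0,"az":0},{"dx":0,"dy":0,"dz":0,"ax":0,"ay":0,"az":0},{"dx":0,"dy":0,"dz":0,"ax":0,"ay":0,"az":0},{"dx":0,"dy":0,"dz":0,"ax":0,"ay":0,"az":0}]' --fingers 1 --force 25

```text
clock: 39.85
tool_pos: [0.4953, -0.2577, 0.1058]
ee_rot: [180.0, 0.0, 99.9]
contact_force: [1.0, 0.6, 1.0]
opening: 0.0578
```

Emit:
step_arm --increments '[{"dx":0,"dy":0,"dz":0.1,"ax":0,"ay":0,"az":0},{"dx":0,"dy":0,"dz":0.4,"ax":0,"ay":0,"az":0},{"dx":0,"dy":0,"dz":0.7,"ax":0,"ay":0,"az":0},{"dx":0,"dy":0,"dz":1,"ax":0,"ay":0,"az":0}]' --force 40

```text
clock: 40.25
tool_pos: [0.494, -0.2568, 0.2054]
ee_rot: [-179.9, -0.1, 99.9]
contact_force: [1.1, -0.9, -4.5]
opening: 0.0579
```

Emit:
step_arm --increments '[{"dx":0,"dy":0.1,"dz":0.3,"ax":0,"ay":0,"az":0},{"dx":0,"dy":0.3,"dz":0.5,"ax":0,"ay":0,"az":0},{"dx":0.05,"dy":0.6,"dz":0.5,"ax":0,"ay":0,"az":0},{"dx":0.1,"dy":1,"dz":0.5,"ax":0,"ay":0,"az":0}]'

```text
clock: 40.65
tool_pos: [0.5046, -0.1573, 0.2557]
ee_rot: [-180.0, 0.0, 99.8]
contact_force: [1.0, 0.8, -5.1]
opening: 0.0578
```

Emit:
step_arm --increments '[{"dx":0.04,"dy":0.35,"dz":0,"ax":0,"ay":0,"az":0},{"dx":0.07,"dy":0.7,"dz":0,"ax":0,"ay":0,"az":0},{"dx":0.1,"dy":1,"dz":0,"ax":0,"ay":0,"az":0}]'

```text
clock: 40.95
tool_pos: [0.514, -0.0555, 0.2544]
ee_rot: [-179.9, -0.1, 100.0]
contact_force: [1.0, -0.2, -4.8]
opening: 0.0574
```

Emit:
step_arm --increments '[{"dx":0.04,"dy":0.35,"dz":0,"ax":0,"ay":0,"az":0},{"dx":0.07,"dy":0.7,"dz":0,"ax":0,"ay":0,"az":0},{"dx":0.1,"dy":1,"dz":0,"ax":0,"ay":0,"az":0}]'

```text
clock: 41.25
tool_pos: [0.5239, 0.0443, 0.2544]
ee_rot: [-179.9, -0.0, 100.0]
contact_force: [-0.1, -0.4, -4.8]
opening: 0.0578
```

Emit:
step_arm --increments '[{"dx":0.04,"dy":0.35,"dz":0,"ax":0,"ay":0,"az":0},{"dx":0.07,"dy":0.7,"dz":0,"ax":0,"ay":0,"az":0},{"dx":0.1,"dy":1,"dz":0,"ax":0,"ay":0,"az":0}]'

```text
clock: 41.55
tool_pos: [0.5339, 0.1441, 0.2544]
ee_rot: [-179.9, -0.0, 100.0]
contact_force: [0.7, 0.9, -5.0]
opening: 0.0576
```

Emit:
step_arm --increments '[{"dx":0.04,"dy":0.35,"dz":0,"ax":0,"ay":0,"az":0},{"dx":0.07,"dy":0.7,"dz":0,"ax":0,"ay":0,"az":0},{"dx":0.1,"dy":1,"dz":0,"ax":0,"ay":0,"az":0}]'

```text
clock: 41.85
tool_pos: [0.544, 0.2439, 0.2543]
ee_rot: [-179.8, 0.0, 100.0]
contact_force: [0.7, -0.3, -4.7]
opening: 0.0583
```

Emit:
step_arm --increments '[{"dx":0.04,"dy":0.35,"dz":0,"ax":0,"ay":0,"az":0},{"dx":0.07,"dy":0.7,"dz":0,"ax":0,"ay":0,"az":0},{"dx":0.1,"dy":1,"dz":0,"ax":0,"ay":0,"az":0}]'

```text
clock: 42.15
tool_pos: [0.554, 0.3438, 0.2541]
ee_rot: [-179.8, 0.0, 100.0]
contact_force: [0.2, -0.6, -4.3]
opening: 0.0577
```

Emit:
step_arm --increments '[{"dx":0.01,"dy":0.3,"dz":0,"ax":0,"ay":0,"az":0},{"dx":0.01,"dy":0.6,"dz":0,"ax":0,"ay":0,"az":0},{"dx":0.01,"dy":0.8,"dz":0,"ax":0,"ay":0,"az":0},{"dx":0.01,"dy":0.885,"dz":0,"ax":0,"ay":0,"az":0},{"dx":0.01,"dy":0.885,"dz":0,"ax":0,"ay":0,"az":0}]'

```text
clock: 42.65
tool_pos: [0.5553, 0.4312, 0.2542]
ee_rot: [-179.9, 0.1, 100.0]
contact_force: [-0.1, -0.3, -4.1]
opening: 0.0574
```

Emit:
step_arm --increments '[{"dx":0,"dy":0,"dz":-0.2,"ax":0,"ay":0,"az":0},{"dx":0,"dy":0,"dz":-0.5,"ax":0,"ay":0,"az":0},{"dx":0,"dy":0,"dz":-0.8,"ax":0,"ay":0,"az":0},{"dx":0,"dy":0,"dz":-0.8,"ax":0,"ay":0,"az":0},{"dx":0,"dy":0,"dz":-0.8,"ax":0,"ay":0,"az":0}]'

```text
clock: 43.15
tool_pos: [0.556, 0.4299, 0.1753]
ee_rot: [-179.9, 0.0, 99.9]
contact_force: [-0.8, -0.9, -4.4]
opening: 0.0577
```

Emit:
step_arm --increments '[{"dx":0,"dy":0,"dz":-0.25,"ax":0,"ay":0,"az":0},{"dx":0,"dy":0,"dz":-0.5,"ax":0,"ay":0,"az":0},{"dx":0,"dy":0,"dz":-0.65,"ax":0,"ay":0,"az":0},{"dx":0,"dy":0,"dz":-0.7,"ax":0,"ay":0,"az":0},{"dx":0,"dy":0,"dz":-0.71,"ax":0,"ay":0,"az":0},{"dx":0,"dy":0,"dz":-0.72,"ax":0,"ay":0,"az":0},{"dx":0,"dy":0,"dz":-0.72,"ax":0,"ay":0,"az":0}]'

```text
clock: 43.85
tool_pos: [0.5569, 0.4315, 0.1051]
ee_rot: [179.9, -0.0, 99.9]
contact_force: [-0.5, -0.1, -5.0]
opening: 0.058
```

Emit:
step_arm --increments '[{"dx":0,"dy":0,"dz":-0.01,"ax":0,"ay":0,"az":0},{"dx":0,"dy":0,"dz":-0.02,"ax":0,"ay":0,"az":0},{"dx":0,"dy":0,"dz":-0.03,"ax":0,"ay":0,"az":0},{"dx":0,"dy":0,"dz":-0.04,"ax":0,"ay":0,"az":0},{"dx":0,"dy":0,"dz":-0.05,"ax":0,"ay":0,"az":0},{"dx":0,"dy":0,"dz":-0.05,"ax":0,"ay":0,"az":0}]'

```text
clock: 44.45
tool_pos: [0.5559, 0.4309, 0.0982]
ee_rot: [-180.0, 0.0, 99.9]
contact_force: [-0.1, -0.3, -4.2]
opening: 0.0577
```

Emit:
step_arm --increments '[{"dx":0,"dy":0,"dz":-0.005,"ax":0,"ay":0,"az":0},{"dx":0,"dy":0,"dz":-0.01,"ax":0,"ay":0,"az":0}]'

```text
clock: 44.65
tool_pos: [0.5561, 0.4311, 0.0978]
ee_rot: [180.0, -0.0, 99.9]
contact_force: [-0.9, -0.8, -1.6]
opening: 0.0578
```

Emit:
step_arm --increments '[{"dx":0,"dy":0,"dz":-0.005,"ax":0,"ay":0,"az":0},{"dx":0,"dy":0,"dz":-0.005,"ax":0,"ay":0,"az":0}]'

```text
clock: 44.85
tool_pos: [0.5562, 0.4312, 0.0978]
ee_rot: [180.0, -0.0, 99.9]
contact_force: [-1.8, -1.7, 0.6]
opening: 0.0579
```

Emit:
step_arm --increments '[{"dx":0,"dy":0,"dz":0,"ax":0,"ay":0,"az":0},{"dx":0,"dy":0,"dz":0,"ax":0,"ay":0,"az":0},{"dx":0,"dy":0,"dz":0,"ax":0,"ay":0,"az":0},{"dx":0,"dy":0,"dz":0,"ax":0,"ay":0,"az":0},{"dx":0,"dy":0,"dz":0,"ax":0,"ay":0,"az":0},{"dx":0,"dy":0,"dz":0,"ax":0,"ay":0,"az":0}]' --fingers -1

```text
clock: 45.45
tool_pos: [0.5561, 0.431, 0.0969]
ee_rot: [180.0, -0.0, 99.9]
contact_force: [-0.9, -0.4, -0.5]
opening: 0.0939
```

Emit:
step_arm --increments '[{"dx":0,"dy":0,"dz":0.2,"ax":0,"ay":0,"az":0},{"dx":0,"dy":0,"dz":0.6,"ax":0,"ay":0,"az":0},{"dx":0,"dy":0,"dz":1,"ax":0,"ay":0,"az":0}]'

```text
clock: 45.75
tool_pos: [0.5554, 0.4306, 0.197]
ee_rot: [-179.9, 0.0, 99.9]
contact_force: [0.3, -0.2, 0.6]
opening: 0.0939
```

Emit:
step_arm --increments '[{"dx":-0.03,"dy":-0.4,"dz":0.05,"ax":0,"ay":0,"az":0},{"dx":-0.05,"dy":-0.8,"dz":0.05,"ax":0,"ay":0,"az":0},{"dx":-0.05,"dy":-1,"dz":0.05,"ax":0,"ay":0,"az":0}]'

```text
clock: 46.05
tool_pos: [0.551, 0.329, 0.2024]
ee_rot: [180.0, 0.0, 99.9]
contact_force: [-1.0, -0.2, -0.7]
opening: 0.094
```

Emit:
step_arm --increments '[{"dx":-0.03,"dy":-0.4,"dz":0,"ax":0,"ay":0,"az":0},{"dx":-0.05,"dy":-0.8,"dz":0,"ax":0,"ay":0,"az":0},{"dx":-0.05,"dy":-1,"dz":0,"ax":0,"ay":0,"az":0}]'

```text
clock: 46.35
tool_pos: [0.5457, 0.2288, 0.2015]
ee_rot: [-180.0, 0.0, 99.8]
contact_force: [0.3, -1.1, -0.3]
opening: 0.0938
```

Emit:
step_arm --increments '[{"dx":-0.03,"dy":-0.4,"dz":0,"ax":0,"ay":0,"az":0},{"dx":-0.05,"dy":-0.8,"dz":0,"ax":0,"ay":0,"az":0},{"dx":-0.05,"dy":-1,"dz":0,"ax":0,"ay":0,"az":0}]'

```text
clock: 46.65
tool_pos: [0.5408, 0.1288, 0.2016]
ee_rot: [-180.0, 0.0, 99.8]
contact_force: [-0.5, -0.5, 0.2]
opening: 0.0938
```

Emit:
step_arm --increments '[{"dx":-0.03,"dy":-0.4,"dz":0,"ax":0,"ay":0,"az":0},{"dx":-0.05,"dy":-0.8,"dz":0,"ax":0,"ay":0,"az":0},{"dx":-0.05,"dy":-1,"dz":0,"ax":0,"ay":0,"az":0}]'

```text
clock: 46.95
tool_pos: [0.5359, 0.0287, 0.2017]
ee_rot: [-180.0, 0.0, 99.8]
contact_force: [1.0, 0.5, -0.4]
opening: 0.0939
```

Emit:
step_arm --increments '[{"dx":-0.03,"dy":-0.4,"dz":0,"ax":0,"ay":0,"az":0},{"dx":-0.05,"dy":-0.8,"dz":0,"ax":0,"ay":0,"az":0},{"dx":-0.05,"dy":-1,"dz":0,"ax":0,"ay":0,"az":0}]'

```text
clock: 47.25
tool_pos: [0.5309, -0.0714, 0.2018]
ee_rot: [-180.0, 0.0, 99.8]
contact_force: [0.6, 0.3, 0.2]
opening: 0.0942
```

Emit:
step_arm --increments '[{"dx":-0.03,"dy":-0.4,"dz":0,"ax":0,"ay":0,"az":0},{"dx":-0.05,"dy":-0.8,"dz":0,"ax":0,"ay":0,"az":0},{"dx":-0.05,"dy":-1,"dz":0,"ax":0,"ay":0,"az":0}]'

```text
clock: 47.55
tool_pos: [0.5258, -0.1716, 0.2018]
ee_rot: [180.0, 0.0, 99.8]
contact_force: [0.7, 0.9, -0.0]
opening: 0.0939
```

Emit:
step_arm --increments '[{"dx":-0.03,"dy":-0.4,"dz":0,"ax":0,"ay":0,"az":0},{"dx":-0.05,"dy":-0.8,"dz":0,"ax":0,"ay":0,"az":0},{"dx":-0.05,"dy":-1,"dz":0,"ax":0,"ay":0,"az":0}]'

```text
clock: 47.85
tool_pos: [0.5208, -0.2716, 0.2017]
ee_rot: [-180.0, 0.0, 99.8]
contact_force: [1.3, 0.3, -0.6]
opening: 0.094
```

Emit:
step_arm --increments '[{"dx":-0.03,"dy":-0.4,"dz":0,"ax":0,"ay":0,"az":0},{"dx":-0.04,"dy":-0.75,"dz":0,"ax":0,"ay":0,"az":0},{"dx":-0.04,"dy":-0.75,"dz":0,"ax":0,"ay":0,"az":0},{"dx":-0.04,"dy":-0.75,"dz":0,"ax":0,"ay":0,"az":0}]'

```text
clock: 48.25
tool_pos: [0.5171, -0.3438, 0.2014]
ee_rot: [-180.0, -0.1, 99.9]
contact_force: [-1.1, 0.4, 0.1]
opening: 0.0942
```

Emit:
step_arm --increments '[{"dx":0,"dy":0,"dz":-0.25,"ax":0,"ay":0,"az":0},{"dx":0,"dy":0,"dz":-0.5,"ax":0,"ay":0,"az":0},{"dx":0,"dy":0,"dz":-0.75,"ax":0,"ay":0,"az":0},{"dx":0,"dy":0,"dz":-0.96,"ax":0,"ay":0,"az":0},{"dx":0,"dy":0,"dz":-0.96,"ax":0,"ay":0,"az":0},{"dx":0,"dy":0,"dz":-0.96,"ax":0,"ay":0,"az":0}]'

```text
clock: 48.85
tool_pos: [0.5174, -0.3428, 0.1062]
ee_rot: [-180.0, -0.0, 100.0]
contact_force: [-0.5, -1.1, 0.3]
opening: 0.0938
```

Emit:
step_arm --increments '[{"dx":0,"dy":0,"dz":0,"ax":0,"ay":0,"az":0},{"dx":0,"dy":0,"dz":0,"ax":0,"ay":0,"az":0},{"dx":0,"dy":0,"dz":0,"ax":0,"ay":0,"az":0},{"dx":0,"dy":0,"dz":0,"ax":0,"ay":0,"az":0},{"dx":0,"dy":0,"dz":0,"ax":0,"ay":0,"az":0},{"dx":0,"dy":0,"dz":0,"ax":0,"ay":0,"az":0},{"dx":0,"dy":0,"dz":0,"ax":0,"ay":0,"az":0},{"dx":0,"dy":0,"dz":0,"ax":0,"ay":0,"az":0}]' --fingers 1 --force 25

```text
clock: 49.65
tool_pos: [0.5171, -0.3442, 0.1063]
ee_rot: [-180.0, 0.0, 99.9]
contact_force: [-1.3, 0.1, 2.1]
opening: 0.0579
```

Emit:
step_arm --increments '[{"dx":0,"dy":0,"dz":0.1,"ax":0,"ay":0,"az":0},{"dx":0,"dy":0,"dz":0.4,"ax":0,"ay":0,"az":0},{"dx":0,"dy":0,"dz":0.7,"ax":0,"ay":0,"az":0},{"dx":0,"dy":0,"dz":1,"ax":0,"ay":0,"az":0}]' --force 40

```text
clock: 50.05
tool_pos: [0.5165, -0.3433, 0.206]
ee_rot: [-179.9, -0.1, 99.9]
contact_force: [0.7, -0.5, -4.4]
opening: 0.0579
```

Emit:
step_arm --increments '[{"dx":0,"dy":0.1,"dz":0.3,"ax":0,"ay":0,"az":0},{"dx":0,"dy":0.3,"dz":0.5,"ax":0,"ay":0,"az":0},{"dx":0,"dy":0.6,"dz":0.5,"ax":0,"ay":0,"az":0},{"dx":0,"dy":1,"dz":0.5,"ax":0,"ay":0,"az":0}]'

```text
clock: 50.45
tool_pos: [0.5168, -0.2438, 0.2563]
ee_rot: [180.0, 0.0, 99.8]
contact_force: [0.6, 0.2, -3.9]
opening: 0.0576
```

Emit:
step_arm --increments '[{"dx":-0.02,"dy":0.35,"dz":0,"ax":0,"ay":0,"az":0},{"dx":-0.03,"dy":0.7,"dz":0,"ax":0,"ay":0,"az":0},{"dx":-0.04,"dy":1,"dz":0,"ax":0,"ay":0,"az":0}]'

```text
clock: 50.75
tool_pos: [0.5122, -0.1419, 0.2551]
ee_rot: [-179.9, -0.1, 100.0]
contact_force: [-0.3, -0.9, -4.0]
opening: 0.0579
```

Emit:
step_arm --increments '[{"dx":-0.02,"dy":0.35,"dz":0,"ax":0,"ay":0,"az":0},{"dx":-0.03,"dy":0.7,"dz":0,"ax":0,"ay":0,"az":0},{"dx":-0.04,"dy":1,"dz":0,"ax":0,"ay":0,"az":0}]'

```text
clock: 51.05
tool_pos: [0.5081, -0.042, 0.2552]
ee_rot: [-179.9, -0.1, 100.0]
contact_force: [-0.1, -0.1, -3.9]
opening: 0.0578
```

Emit:
step_arm --increments '[{"dx":-0.02,"dy":0.35,"dz":0,"ax":0,"ay":0,"az":0},{"dx":-0.03,"dy":0.7,"dz":0,"ax":0,"ay":0,"az":0},{"dx":-0.04,"dy":1,"dz":0,"ax":0,"ay":0,"az":0}]'

```text
clock: 51.35
tool_pos: [0.504, 0.0578, 0.2552]
ee_rot: [-179.9, -0.0, 100.0]
contact_force: [1.1, -0.1, -4.5]
opening: 0.0579
```

Emit:
step_arm --increments '[{"dx":-0.02,"dy":0.35,"dz":0,"ax":0,"ay":0,"az":0},{"dx":-0.03,"dy":0.7,"dz":0,"ax":0,"ay":0,"az":0},{"dx":-0.04,"dy":1,"dz":0,"ax":0,"ay":0,"az":0}]'

```text
clock: 51.65
tool_pos: [0.5, 0.1577, 0.2553]
ee_rot: [-179.9, -0.0, 100.0]
contact_force: [0.9, -0.6, -5.2]
opening: 0.058
```

Emit:
step_arm --increments '[{"dx":-0.02,"dy":0.35,"dz":0,"ax":0,"ay":0,"az":0},{"dx":-0.03,"dy":0.7,"dz":0,"ax":0,"ay":0,"az":0},{"dx":-0.04,"dy":1,"dz":0,"ax":0,"ay":0,"az":0}]'

```text
clock: 51.95
tool_pos: [0.496, 0.2576, 0.2552]
ee_rot: [-179.9, -0.0, 100.0]
contact_force: [0.2, -0.8, -4.3]
opening: 0.0578
```

Emit:
step_arm --increments '[{"dx":-0.01,"dy":0.3,"dz":0,"ax":0,"ay":0,"az":0},{"dx":-0.03,"dy":0.6,"dz":0,"ax":0,"ay":0,"az":0},{"dx":-0.03,"dy":0.85,"dz":0,"ax":0,"ay":0,"az":0},{"dx":-0.03,"dy":1,"dz":0,"ax":0,"ay":0,"az":0},{"dx":-0.03,"dy":1,"dz":0,"ax":0,"ay":0,"az":0}]'

```text
clock: 52.45
tool_pos: [0.4933, 0.3571, 0.2552]
ee_rot: [-179.9, 0.0, 100.1]
contact_force: [-1.1, 0.2, -5.2]
opening: 0.0579
```

Emit:
step_arm --increments '[{"dx":0,"dy":0.03,"dz":-0.2,"ax":0,"ay":0,"az":0},{"dx":0,"dy":0.03,"dz":-0.5,"ax":0,"ay":0,"az":0},{"dx":0,"dy":0.03,"dz":-0.8,"ax":0,"ay":0,"az":0},{"dx":0,"dy":0.03,"dz":-0.8,"ax":0,"ay":0,"az":0},{"dx":0,"dy":0.03,"dz":-0.8,"ax":0,"ay":0,"az":0}]'

```text
clock: 52.95
tool_pos: [0.4941, 0.3581, 0.176]
ee_rot: [-179.9, 0.0, 99.9]
contact_force: [-0.4, -0.9, -3.5]
opening: 0.0576
```

Emit:
step_arm --increments '[{"dx":0,"dy":0,"dz":-0.25,"ax":0,"ay":0,"az":0},{"dx":0,"dy":0,"dz":-0.5,"ax":0,"ay":0,"az":0},{"dx":0,"dy":0,"dz":-0.65,"ax":0,"ay":0,"az":0},{"dx":0,"dy":0,"dz":-0.7,"ax":0,"ay":0,"az":0},{"dx":0,"dy":0,"dz":-0.71,"ax":0,"ay":0,"az":0},{"dx":0,"dy":0,"dz":-0.72,"ax":0,"ay":0,"az":0},{"dx":0,"dy":0,"dz":-0.72,"ax":0,"ay":0,"az":0}]'

```text
clock: 53.65
tool_pos: [0.4949, 0.3594, 0.1054]
ee_rot: [179.9, -0.0, 99.9]
contact_force: [1.3, -0.7, -4.1]
opening: 0.058
```

Emit:
step_arm --increments '[{"dx":0,"dy":0,"dz":-0.01,"ax":0,"ay":0,"az":0},{"dx":0,"dy":0,"dz":-0.02,"ax":0,"ay":0,"az":0},{"dx":0,"dy":0,"dz":-0.03,"ax":0,"ay":0,"az":0},{"dx":0,"dy":0,"dz":-0.04,"ax":0,"ay":0,"az":0},{"dx":0,"dy":0,"dz":-0.05,"ax":0,"ay":0,"az":0},{"dx":0,"dy":0,"dz":-0.05,"ax":0,"ay":0,"az":0}]'

```text
clock: 54.25
tool_pos: [0.4939, 0.3589, 0.0987]
ee_rot: [-180.0, 0.0, 99.9]
contact_force: [-0.7, -0.2, -3.9]
opening: 0.0576
```

Emit:
step_arm --increments '[{"dx":0,"dy":0,"dz":-0.005,"ax":0,"ay":0,"az":0},{"dx":0,"dy":0,"dz":-0.01,"ax":0,"ay":0,"az":0}]'

```text
clock: 54.45
tool_pos: [0.4941, 0.359, 0.0983]
ee_rot: [-180.0, -0.0, 99.9]
contact_force: [-1.0, -0.6, -1.0]
opening: 0.0577
```

Emit:
step_arm --increments '[{"dx":0,"dy":0,"dz":-0.005,"ax":0,"ay":0,"az":0},{"dx":0,"dy":0,"dz":-0.005,"ax":0,"ay":0,"az":0}]'

```text
clock: 54.65
tool_pos: [0.4941, 0.3591, 0.0982]
ee_rot: [-180.0, -0.0, 100.0]
contact_force: [-2.8, -1.2, 2.1]
opening: 0.0575
```

Emit:
step_arm --increments '[{"dx":0,"dy":0,"dz":0,"ax":0,"ay":0,"az":0},{"dx":0,"dy":0,"dz":0,"ax":0,"ay":0,"az":0},{"dx":0,"dy":0,"dz":0,"ax":0,"ay":0,"az":0},{"dx":0,"dy":0,"dz":0,"ax":0,"ay":0,"az":0},{"dx":0,"dy":0,"dz":0,"ax":0,"ay":0,"az":0},{"dx":0,"dy":0,"dz":0,"ax":0,"ay":0,"az":0}]' --fingers -1

```text
clock: 55.25
tool_pos: [0.4941, 0.359, 0.0974]
ee_rot: [180.0, -0.0, 99.9]
contact_force: [0.2, 0.1, -0.2]
opening: 0.0938
```

Emit:
step_arm --increments '[{"dx":0,"dy":0,"dz":0.2,"ax":0,"ay":0,"az":0},{"dx":0,"dy":0,"dz":0.6,"ax":0,"ay":0,"az":0},{"dx":0,"dy":0,"dz":1,"ax":0,"ay":0,"az":0}]'

```text
clock: 55.55
tool_pos: [0.4934, 0.3586, 0.1977]
ee_rot: [-179.9, 0.0, 99.9]
contact_force: [0.2, -0.1, 1.4]
opening: 0.094
```

Emit:
step_arm --increments '[{"dx":0.03,"dy":-0.4,"dz":0.05,"ax":0,"ay":0,"az":0},{"dx":0.06,"dy":-0.8,"dz":0.05,"ax":0,"ay":0,"az":0},{"dx":0.06,"dy":-1,"dz":0.05,"ax":0,"ay":0,"az":0}]'

```text
clock: 55.85
tool_pos: [0.5004, 0.257, 0.2031]
ee_rot: [179.9, 0.0, 99.9]
contact_force: [0.4, 0.2, -0.0]
opening: 0.0938
```

Emit:
step_arm --increments '[{"dx":0.03,"dy":-0.4,"dz":0,"ax":0,"ay":0,"az":0},{"dx":0.06,"dy":-0.8,"dz":0,"ax":0,"ay":0,"az":0},{"dx":0.06,"dy":-1,"dz":0,"ax":0,"ay":0,"az":0}]'

```text
clock: 56.15
tool_pos: [0.5062, 0.1566, 0.2026]
ee_rot: [180.0, 0.0, 99.8]
contact_force: [-0.0, -0.4, 0.8]
opening: 0.0943
```

Emit:
step_arm --increments '[{"dx":0.03,"dy":-0.4,"dz":0,"ax":0,"ay":0,"az":0},{"dx":0.06,"dy":-0.8,"dz":0,"ax":0,"ay":0,"az":0},{"dx":0.06,"dy":-1,"dz":0,"ax":0,"ay":0,"az":0}]'

```text
clock: 56.45
tool_pos: [0.5122, 0.0565, 0.2026]
ee_rot: [180.0, 0.0, 99.8]
contact_force: [-0.2, 0.5, 0.7]
opening: 0.0942
```

Emit:
step_arm --increments '[{"dx":0.03,"dy":-0.4,"dz":0,"ax":0,"ay":0,"az":0},{"dx":0.06,"dy":-0.8,"dz":0,"ax":0,"ay":0,"az":0},{"dx":0.06,"dy":-1,"dz":0,"ax":0,"ay":0,"az":0}]'

```text
clock: 56.75
tool_pos: [0.5182, -0.0436, 0.2027]
ee_rot: [180.0, 0.0, 99.8]
contact_force: [0.3, -0.1, -0.5]
opening: 0.0942
```

Emit:
step_arm --increments '[{"dx":0.03,"dy":-0.4,"dz":0,"ax":0,"ay":0,"az":0},{"dx":0.06,"dy":-0.8,"dz":0,"ax":0,"ay":0,"az":0},{"dx":0.06,"dy":-1,"dz":0,"ax":0,"ay":0,"az":0}]'

```text
clock: 57.05
tool_pos: [0.5241, -0.1438, 0.2026]
ee_rot: [180.0, 0.0, 99.8]
contact_force: [0.3, -0.4, -0.3]
opening: 0.094
```

Emit:
step_arm --increments '[{"dx":0.03,"dy":-0.4,"dz":0,"ax":0,"ay":0,"az":0},{"dx":0.06,"dy":-0.8,"dz":0,"ax":0,"ay":0,"az":0},{"dx":0.06,"dy":-1,"dz":0,"ax":0,"ay":0,"az":0}]'

```text
clock: 57.35
tool_pos: [0.53, -0.2437, 0.2025]
ee_rot: [180.0, 0.0, 99.8]
contact_force: [-0.3, 1.3, -0.5]
opening: 0.0941
```

Emit:
step_arm --increments '[{"dx":0.03,"dy":-0.4,"dz":0,"ax":0,"ay":0,"az":0},{"dx":0.06,"dy":-0.8,"dz":0,"ax":0,"ay":0,"az":0},{"dx":0.06,"dy":-1,"dz":0,"ax":0,"ay":0,"az":0}]'

```text
clock: 57.65
tool_pos: [0.536, -0.3431, 0.2024]
ee_rot: [180.0, 0.0, 99.9]
contact_force: [0.1, 0.3, -0.2]
opening: 0.094
```

Emit:
step_arm --increments '[{"dx":0.03,"dy":-0.4,"dz":0,"ax":0,"ay":0,"az":0},{"dx":0.06,"dy":-0.8,"dz":0,"ax":0,"ay":0,"az":0},{"dx":0.06,"dy":-0.855,"dz":0,"ax":0,"ay":0,"az":0},{"dx":0.06,"dy":-0.855,"dz":0,"ax":0,"ay":0,"az":0}]'

```text
clock: 58.05
tool_pos: [0.5419, -0.4264, 0.202]
ee_rot: [-180.0, -0.1, 99.9]
contact_force: [0.6, 0.2, -0.8]
opening: 0.0942
```

Emit:
step_arm --increments '[{"dx":0,"dy":0,"dz":-0.25,"ax":0,"ay":0,"az":0},{"dx":0,"dy":0,"dz":-0.5,"ax":0,"ay":0,"az":0},{"dx":0,"dy":0,"dz":-0.75,"ax":0,"ay":0,"az":0},{"dx":0,"dy":0,"dz":-0.97,"ax":0,"ay":0,"az":0},{"dx":0,"dy":0,"dz":-0.97,"ax":0,"ay":0,"az":0},{"dx":0,"dy":0,"dz":-0.97,"ax":0,"ay":0,"az":0}]'

```text
clock: 58.65
tool_pos: [0.5424, -0.4251, 0.1059]
ee_rot: [-180.0, -0.0, 100.0]
contact_force: [0.7, -0.2, 0.2]
opening: 0.0938
```

Emit:
step_arm --increments '[{"dx":0,"dy":0,"dz":0,"ax":0,"ay":0,"az":0},{"dx":0,"dy":0,"dz":0,"ax":0,"ay":0,"az":0},{"dx":0,"dy":0,"dz":0,"ax":0,"ay":0,"az":0},{"dx":0,"dy":0,"dz":0,"ax":0,"ay":0,"az":0},{"dx":0,"dy":0,"dz":0,"ax":0,"ay":0,"az":0},{"dx":0,"dy":0,"dz":0,"ax":0,"ay":0,"az":0},{"dx":0,"dy":0,"dz":0,"ax":0,"ay":0,"az":0},{"dx":0,"dy":0,"dz":0,"ax":0,"ay":0,"az":0}]' --fingers 1 --force 25

```text
clock: 59.45
tool_pos: [0.5423, -0.4267, 0.1058]
ee_rot: [180.0, 0.0, 99.9]
contact_force: [0.5, 1.0, 2.5]
opening: 0.0584
```

Emit:
step_arm --increments '[{"dx":0,"dy":0,"dz":0.1,"ax":0,"ay":0,"az":0},{"dx":0,"dy":0,"dz":0.4,"ax":0,"ay":0,"az":0},{"dx":0,"dy":0,"dz":0.7,"ax":0,"ay":0,"az":0},{"dx":0,"dy":0,"dz":1,"ax":0,"ay":0,"az":0}]' --force 40

```text
clock: 59.85
tool_pos: [0.5412, -0.4258, 0.2051]
ee_rot: [-179.9, -0.2, 99.9]
contact_force: [0.6, -0.1, -4.3]
opening: 0.0578
```

Emit:
step_arm --increments '[{"dx":0,"dy":0.1,"dz":0.3,"ax":0,"ay":0,"az":0},{"dx":0,"dy":0.3,"dz":0.5,"ax":0,"ay":0,"az":0},{"dx":0.04,"dy":0.6,"dz":0.5,"ax":0,"ay":0,"az":0},{"dx":0.04,"dy":1,"dz":0.5,"ax":0,"ay":0,"az":0}]'

```text
clock: 60.25
tool_pos: [0.5456, -0.3264, 0.2555]
ee_rot: [-180.0, 0.0, 99.8]
contact_force: [0.1, 0.3, -5.2]
opening: 0.058
```

Emit:
step_arm --increments '[{"dx":0.02,"dy":0.35,"dz":0,"ax":0,"ay":0,"az":0},{"dx":0.03,"dy":0.7,"dz":0,"ax":0,"ay":0,"az":0},{"dx":0.04,"dy":1,"dz":0,"ax":0,"ay":0,"az":0}]'

```text
clock: 60.55
tool_pos: [0.5491, -0.2243, 0.2543]
ee_rot: [-179.9, -0.1, 100.0]
contact_force: [0.5, 0.3, -6.1]
opening: 0.0575
```

Emit:
step_arm --increments '[{"dx":0.02,"dy":0.35,"dz":0,"ax":0,"ay":0,"az":0},{"dx":0.03,"dy":0.7,"dz":0,"ax":0,"ay":0,"az":0},{"dx":0.04,"dy":1,"dz":0,"ax":0,"ay":0,"az":0}]'

```text
clock: 60.85
tool_pos: [0.553, -0.1245, 0.2544]
ee_rot: [-179.9, -0.1, 100.0]
contact_force: [0.1, 0.0, -3.7]
opening: 0.0577
```

Emit:
step_arm --increments '[{"dx":0.02,"dy":0.35,"dz":0,"ax":0,"ay":0,"az":0},{"dx":0.03,"dy":0.7,"dz":0,"ax":0,"ay":0,"az":0},{"dx":0.04,"dy":1,"dz":0,"ax":0,"ay":0,"az":0}]'

```text
clock: 61.15
tool_pos: [0.5569, -0.0247, 0.2545]
ee_rot: [-179.9, -0.1, 100.0]
contact_force: [0.3, 0.2, -4.3]
opening: 0.0577
```

Emit:
step_arm --increments '[{"dx":0.02,"dy":0.35,"dz":0,"ax":0,"ay":0,"az":0},{"dx":0.03,"dy":0.7,"dz":0,"ax":0,"ay":0,"az":0},{"dx":0.04,"dy":1,"dz":0,"ax":0,"ay":0,"az":0}]'

```text
clock: 61.45
tool_pos: [0.5609, 0.0752, 0.2545]
ee_rot: [-179.9, -0.0, 100.0]
contact_force: [0.7, 0.1, -5.3]
opening: 0.0577
```

Emit:
step_arm --increments '[{"dx":0.02,"dy":0.35,"dz":0,"ax":0,"ay":0,"az":0},{"dx":0.03,"dy":0.7,"dz":0,"ax":0,"ay":0,"az":0},{"dx":0.04,"dy":1,"dz":0,"ax":0,"ay":0,"az":0}]'

```text
clock: 61.75
tool_pos: [0.5649, 0.175, 0.2544]
ee_rot: [-179.9, -0.0, 100.0]
contact_force: [0.5, -0.0, -5.1]
opening: 0.0575
```

Emit:
step_arm --increments '[{"dx":0.01,"dy":0.3,"dz":0,"ax":0,"ay":0,"az":0},{"dx":0.03,"dy":0.6,"dz":0,"ax":0,"ay":0,"az":0},{"dx":0.04,"dy":0.85,"dz":0,"ax":0,"ay":0,"az":0},{"dx":0.04,"dy":1,"dz":0,"ax":0,"ay":0,"az":0},{"dx":0.04,"dy":1,"dz":0,"ax":0,"ay":0,"az":0}]'

```text
clock: 62.25
tool_pos: [0.5692, 0.2747, 0.2546]
ee_rot: [-179.9, 0.0, 100.1]
contact_force: [-0.5, 0.4, -4.9]
opening: 0.0576
```

Emit:
step_arm --increments '[{"dx":0,"dy":0.15,"dz":0,"ax":0,"ay":0,"az":0},{"dx":0,"dy":0.25,"dz":0,"ax":0,"ay":0,"az":0},{"dx":0,"dy":0.25,"dz":-0.2,"ax":0,"ay":0,"az":0},{"dx":0,"dy":0.25,"dz":-0.5,"ax":0,"ay":0,"az":0},{"dx":0,"dy":0.25,"dz":-0.8,"ax":0,"ay":0,"az":0},{"dx":0,"dy":0.25,"dz":-0.8,"ax":0,"ay":0,"az":0},{"dx":0,"dy":0.25,"dz":-0.8,"ax":0,"ay":0,"az":0}]'

```text
clock: 62.95
tool_pos: [0.5701, 0.2984, 0.1756]
ee_rot: [-180.0, 0.0, 99.9]
contact_force: [0.3, -0.3, -3.8]
opening: 0.0577
```

Emit:
step_arm --increments '[{"dx":0,"dy":0,"dz":-0.25,"ax":0,"ay":0,"az":0},{"dx":0,"dy":0,"dz":-0.5,"ax":0,"ay":0,"az":0},{"dx":0,"dy":0,"dz":-0.65,"ax":0,"ay":0,"az":0},{"dx":0,"dy":0,"dz":-0.7,"ax":0,"ay":0,"az":0},{"dx":0,"dy":0,"dz":-0.71,"ax":0,"ay":0,"az":0},{"dx":0,"dy":0,"dz":-0.71,"ax":0,"ay":0,"az":0}]'

```text
clock: 63.55
tool_pos: [0.5711, 0.2988, 0.1061]
ee_rot: [179.9, -0.0, 99.9]
contact_force: [-0.5, -0.2, -4.5]
opening: 0.0575
```

Emit:
step_arm --increments '[{"dx":0,"dy":0,"dz":-0.01,"ax":0,"ay":0,"az":0},{"dx":0,"dy":0,"dz":-0.02,"ax":0,"ay":0,"az":0},{"dx":0,"dy":0,"dz":-0.03,"ax":0,"ay":0,"az":0},{"dx":0,"dy":0,"dz":-0.04,"ax":0,"ay":0,"az":0},{"dx":0,"dy":0,"dz":-0.05,"ax":0,"ay":0,"az":0},{"dx":0,"dy":0,"dz":-0.06,"ax":0,"ay":0,"az":0},{"dx":0,"dy":0,"dz":-0.06,"ax":0,"ay":0,"az":0}]'

```text
clock: 64.25
tool_pos: [0.5699, 0.2984, 0.0982]
ee_rot: [-180.0, 0.0, 99.9]
contact_force: [-0.4, -0.5, -4.9]
opening: 0.0578
```

Emit:
step_arm --increments '[{"dx":0,"dy":0,"dz":-0.005,"ax":0,"ay":0,"az":0},{"dx":0,"dy":0,"dz":-0.01,"ax":0,"ay":0,"az":0}]'

```text
clock: 64.45
tool_pos: [0.5701, 0.2985, 0.0978]
ee_rot: [180.0, 0.0, 99.9]
contact_force: [-1.2, -0.5, -1.3]
opening: 0.058
```

Now release, lift and back away so the cameras can see.

Emit:
step_arm --increments '[{"dx":0,"dy":0,"dz":-0.005,"ax":0,"ay":0,"az":0},{"dx":0,"dy":0,"dz":-0.005,"ax":0,"ay":0,"az":0}]'

```text
clock: 64.65
tool_pos: [0.5702, 0.2985, 0.0977]
ee_rot: [180.0, 0.0, 99.9]
contact_force: [-1.7, -1.1, 0.9]
opening: 0.0576
```

Emit:
step_arm --increments '[{"dx":0,"dy":0,"dz":0,"ax":0,"ay":0,"az":0},{"dx":0,"dy":0,"dz":0,"ax":0,"ay":0,"az":0},{"dx":0,"dy":0,"dz":0,"ax":0,"ay":0,"az":0},{"dx":0,"dy":0,"dz":0,"ax":0,"ay":0,"az":0},{"dx":0,"dy":0,"dz":0,"ax":0,"ay":0,"az":0},{"dx":0,"dy":0,"dz":0,"ax":0,"ay":0,"az":0}]' --fingers -1

```text
clock: 65.25
tool_pos: [0.5701, 0.2985, 0.0969]
ee_rot: [180.0, -0.0, 99.9]
contact_force: [-0.4, -0.4, 0.2]
opening: 0.0939
```

Emit:
step_arm --increments '[{"dx":0,"dy":0,"dz":0.2,"ax":0,"ay":0,"az":0},{"dx":0,"dy":0,"dz":0.6,"ax":0,"ay":0,"az":0},{"dx":0,"dy":0,"dz":1,"ax":0,"ay":0,"az":0}]'

```text
clock: 65.55
tool_pos: [0.5694, 0.2982, 0.1971]
ee_rot: [-179.9, 0.0, 99.9]
contact_force: [0.8, 0.1, 0.4]
opening: 0.0938
```

Emit:
step_arm --increments '[{"dx":-0.2,"dy":-0.3,"dz":0.2,"ax":0,"ay":0,"az":0},{"dx":-0.4,"dy":-0.6,"dz":0.4,"ax":0,"ay":0,"az":0},{"dx":-0.4,"dy":-1,"dz":0.4,"ax":0,"ay":0,"az":0}]'

```text
clock: 65.85
tool_pos: [0.53, 0.1989, 0.2406]
ee_rot: [179.7, -0.0, 100.1]
contact_force: [0.1, 0.1, 0.0]
opening: 0.0941
```

Emit:
step_arm --increments '[{"dx":-0.1,"dy":-0.4,"dz":0,"ax":0,"ay":0,"az":0},{"dx":-0.2,"dy":-0.8,"dz":0,"ax":0,"ay":0,"az":0},{"dx":-0.2,"dy":-1,"dz":0,"ax":0,"ay":0,"az":0}]'

```text
clock: 66.15
tool_pos: [0.5091, 0.0963, 0.237]
ee_rot: [180.0, 0.0, 99.8]
contact_force: [0.6, 0.7, 0.4]
opening: 0.0941
```

Emit:
step_arm --increments '[{"dx":0,"dy":-0.4,"dz":0,"ax":0,"ay":0,"az":0},{"dx":0,"dy":-0.8,"dz":0,"ax":0,"ay":0,"az":0},{"dx":0,"dy":-1,"dz":0,"ax":0,"ay":0,"az":0}]'

```text
clock: 66.45
tool_pos: [0.5099, -0.0039, 0.2372]
ee_rot: [180.0, 0.0, 99.8]
contact_force: [0.2, -0.1, -0.1]
opening: 0.0942
```

Emit:
step_arm --increments '[{"dx":0,"dy":-0.4,"dz":0,"ax":0,"ay":0,"az":0},{"dx":0,"dy":-0.8,"dz":0,"ax":0,"ay":0,"az":0},{"dx":0,"dy":-1,"dz":0,"ax":0,"ay":0,"az":0}]'

```text
clock: 66.75
tool_pos: [0.5099, -0.1041, 0.2371]
ee_rot: [180.0, 0.0, 99.8]
contact_force: [0.2, 0.3, 0.0]
opening: 0.0941
```

Emit:
step_arm --increments '[{"dx":0,"dy":-0.4,"dz":0,"ax":0,"ay":0,"az":0},{"dx":0,"dy":-0.8,"dz":0,"ax":0,"ay":0,"az":0},{"dx":0,"dy":-1,"dz":0,"ax":0,"ay":0,"az":0},{"dx":0,"dy":-1,"dz":0,"ax":0,"ay":0,"az":0}]'

```text
clock: 67.15
tool_pos: [0.5098, -0.2038, 0.2369]
ee_rot: [-180.0, 0.0, 99.7]
contact_force: [-0.4, 0.4, 0.4]
opening: 0.0937
```

Run:
```python
from h import *
print(ctrl.get_state()['clock'])
save('top','t9',(60,100,370,300),2.4);save('side','s9',(150,100,400,370))
R={'red':[(0,150,80),(6,255,255)],'yellow':[(24,150,60),(34,255,255)],'blue':[(105,120,60),(125,255,255)],'black':[(0,0,0),(180,255,40)]}
for f in('top0','t9'):
    h=cv2.cvtColor(cv2.imread(f'pics/raw_{f}.png'),cv2.COLOR_BGR2HSV)
    for k,(a,b) in R.items():
        n,l,s,c=cv2.connectedComponentsWithStats(cv2.inRange(h,a,b))
        for i in range(1,n):
            if 150<s[i,4]<1000 and s[i,0]<345 and s[i,1]<320: print(f,k,s[i,4],c[i].round(1))
```

```text
67.15
top0 red 460 [118.8 224.7]
top0 yellow 951 [ 87.7 187.3]
top0 yellow 520 [176.6 216.6]
top0 blue 784 [161.6 165.3]
top0 blue 342 [155.5 222.8]
top0 black 544 [153.3 250.2]
t9 red 466 [118.7 224.9]
t9 yellow 955 [ 87.8 187.3]
t9 yellow 535 [176.3 217.1]
t9 blue 796 [161.8 165.5]
t9 blue 339 [265.5 210.1]
t9 black 526 [153.  250.2]
```

View pics/t9.png

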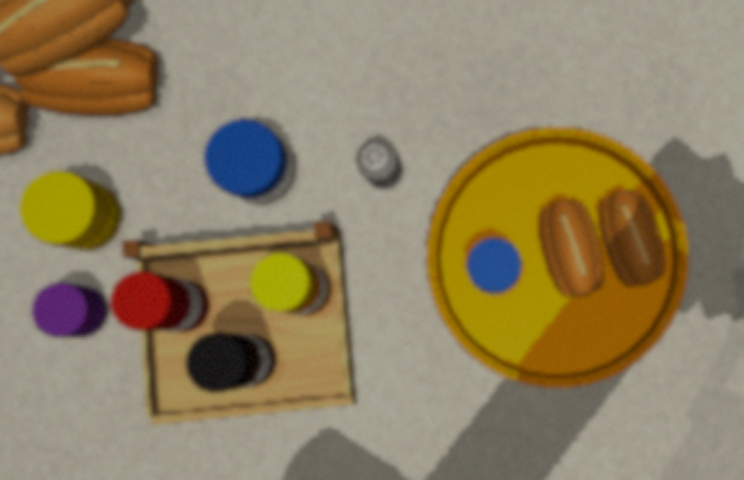

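View pics/s9.png

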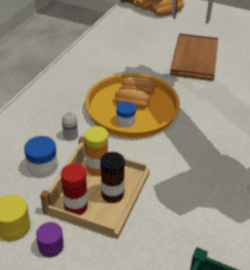

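Image: the jars are back within 0.6 px (about 1.3 mm) of their starting pixels. The pot is upright in the tray at crop (494,265), with clear floor between it and the nearer roll. The rolls and shaker have not moved.

```bash
python3 -c "
from h import *
p=ray('top',265.5,210.1,.061);print(p,np.hypot(p[0]-.5989,p[1]-.0175));print(ctrl.hand_in())"
```

```text
[0.58967105 0.08707323 0.061     ] 0.07018267847272079
the job is handed in; nothing more can be done
None
```

The job is done and handed in at about 67 s of the 147 s allowed; the hand-in gives no verdict. I moved the three jars to the bread board, set the blue-lidded pot in the free half of the orange tray, then put each jar back on its own spot.

Last checks, from the final pictures:
- **Jars:** all upright, with lid positions within about 0.6 px (roughly 1–2 mm) of where they started.
- **Pot:** upright, about 70 mm from the tray's centre, with visible clearance to the nearer roll.
- **Rolls and shaker:** look unmoved; judged by eye in the final picture, not measured.
- **Forces:** the wrist force at the end of each move never read above about 7 N; brief peaks within a move would not show in these readings.

The top and side views disagreed by about 5–8 mm on the jars and pot, and by up to 16 mm on the board's centre. I used the average of the two, which was good enough for every grasp and placing. No check failed.

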